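# Test-fit a taper shank and drift it out

### The job

The lathe's two-prong drive centre has been slipping, so try the fit of its taper: take it from the rack, seat it fully home in the extension socket standing in the vice with a twisting push so that it grips, and let go. Then knock it free by driving the wedge-shaped drift through the socket's slot, without pulling on the centre, and lay the drift back on the bench. Hang the centre in the rack again, and leave the other two centres, the vase and the dish where they are.

Things in the scene. Friction and masses are not known exactly. Their poses are not given: they have to be found in the camera images.
- two_prong: Two-prong drive centre, plain steel, upright, 0.33 to 0.51 kg. Origin: bottom end of the tang on the axis, z up. Going up: flat tang to z = 18 mm (6 mm thick along x, 14 wide along y), 1:20 taper from 20 mm diameter to 24 at z = 95, round head 36 mm in diameter from z = 100 to 145, then a point and two prongs in line along y, like the tang; top at 159.
- socket: Grey drill vice, fixed, holding the steel extension socket upright. Origin: on the bench under the socket's axis, z up. Vice: 86 mm wide along y, jaws up to z = 50, screw and handle out to x = -130 mm. Socket: 40 mm in diameter from z = 50 to its mouth at z = 172 mm, taper bore to suit the shank, and a cross slot along y right through it (see slot).
- socket_mouth (a point): Centre of the socket's mouth. The tang must lie along the slot (within 0.3 rad) to go in; else the centre stops 19 mm high. Just set down, its origin is at z = 83 to 84 mm, not gripped; fully home it is at 77.5 to 78 (head's underside 5.5 mm above the mouth). Going home takes 8 to 20 N while it is turned to and fro by about 0.2 rad, twice that if pushed straight.
- slot (a point): Centre of the slot's level floor, on the socket's axis at z = 58 mm. The slot is 11 mm wide and runs along y of the socket, open from z = 58 to 96 mm on both sides; the drift can enter from either side.
- drift: Drift: steel wedge blade with a dark wooden handle, standing on its lower edge on the bench, 0.2 to 0.35 kg. Origin: on the lower edge where the blade leaves the handle; x to the tip, z up. Blade 110 mm long, 8 mm thick, lower edge straight, upper edge sloping from 32 mm high at the handle to 11 at the tip. Handle from x = -71 to 0 mm, 26 wide, 36 high.
- drift_tip (a point): Middle of the drift's tip edge (3.6 mm thick), 110 mm from its origin, 5.5 mm above the lower edge. Sliding on the slot's floor it meets the tang of a seated centre some 38 mm past the socket's axis; 10 to 25 N along the blade then lifts the centre, which is free once it has risen 5 mm, at about 65 mm past the axis.
- rack: Fixed wooden tool rack, 150 x 150 mm, top plate 16 mm thick with its upper face at 110 mm. Origin: centre of its underside. Four 28 mm holes at x, y = +-35 mm; the centres hang in them by their heads, origins 10 mm above the bench. One hole is empty at the start.
- rack_hole0 (a point): Centre of the rack's hole at (+35, +35) mm, on the upper face.
- rack_hole1 (a point): Centre of the rack's hole at (+35, -35) mm, on the upper face.
- rack_hole2 (a point): Centre of the rack's hole at (-35, +35) mm, on the upper face.
- rack_hole3 (a point): Centre of the rack's hole at (-35, -35) mm, on the upper face.
- four_prong: Bystander in the rack: four-prong drive centre, same shank and head as the two-prong one but four prongs in a cross. Origin: bottom end of the tang.
- cone_centre: Bystander in the rack: revolving centre with a 42 mm body and a cone point, 171 mm long, same shank. Origin: bottom end of the tang.
- vase: Bystander: turned vase of pale wood, 150 mm high, 72 mm across, standing in line with the slot on one side of the vice. Origin: centre of its foot.
- dish: Bystander: low turned wooden dish, 96 mm across, 18 mm high, on the other side of the vice. Origin: centre of its foot.
Things that resemble listed ones, but are neither listed nor needed, are in the scene too. What is shaped like the two_prong but blue or orange is not meant.

How it is judged:
By the outcome, as a careful person would: the job done as asked, in the order asked, and still so for the second after the job is handed in, with the robot touching nothing.
It also fails if it takes over 72 s, if anything falls off the work surface, if the arm or the gripper's body presses on something with over 40 N, if the wrist force passes 120 N, or if a joint passes its speed limit or range.

### The arm

A 6-joint arm with a two-finger parallel gripper is mounted at the origin on the work surface. World frame = base frame: x ahead of the robot, y to its left, z up, the work surface at z = 0. Lengths are in mm, angles in rad, forces in N, time in s.
With the tool pointing down it reaches from about 350 to 875 mm from the base axis. Payload 4.2 kg.
Tool frame: the origin (TCP) lies at the very end of the fingers, on their centre line; the grasp point (between the pads) lies 19 mm behind it; z points along the fingers, y is the direction in which the jaws open and shut (so a half turn about z gives the same grasp; the last joint's range is limited). The gripper opens to 85 mm and grips with 20 to 120 N. Pads are 22 mm wide; open, the fingers measure 114 mm over their backs; the gripper's body (76 mm by 85 mm) begins 54 mm behind the grasp point. The pads swing forward as they close: fully open they stand 13 mm farther back than shut.
Start: joints at [-0.93, 0.385, 0.008, 0, -1.194, -0.259], TCP at [232.883, -579.969, 197.212] pointing down, gripper open.
Joint ranges: [-3.14, 3.14], [-1.21, 2.06], [-1.07, 1.41], [-3.16, 2.05], [-2.99, -0.16], [-3.1, 3.1]. Speed limits (rad/s): [2.79, 2.79, 3.14, 3.14, 3.14, 3.14].

### API

Orientations are given as a unit quaternion [x, y, z, w].
In Python, from bench import telemetry, eyes, arm gives the robot as it stands. The module is installed in compiled form; this text tells all that it offers.
- The arm moves only by the tool move_arm, never from a script. Its argument "deltas" is text: rows parted by semicolons, each of 6 numbers parted by spaces: the shift along the tool's x, y, z in cm, then the turn, a rotation vector about the tool's x, y, z in rad. A call has 1 to 12 rows; each row shifts and turns the commanded pose from where the row before left it, along the tool's axes as they then stand; what a row does not reach is not made up. A row lasts 1/8 s, in which the tool goes at most 62.5 mm and 10.7 degrees, less where a joint would pass 70% of its speed; a pose out of reach is approached as far as the arm can. A call is refused whole if a number of a shift passes 6.25 or a number of a turn 0.188, either way. A call with a gripper value outside its range is refused whole. "grip" is the finger opening in cm, from 0 to 8.54, set as the call begins (left out, the last holds). The fingers move at their own pace and stop on an object; the grip force is fixed at half the most. Time passes only in rows, so rows that do not move let the fingers close. It gives the time, the measured TCP pose, the force and the opening at its end, in the units of the state.
- telemetry.read_state(): the state, without advancing time (a new reading comes with each control period).
- eyes.get_image(name): name is "scene" or "top" or "wrist"; returns a dict with "pixels" (420x560x3 uint8, blue, green, red), "range_z" (420x560 float32, mm along the optical axis (not along the pixel's ray), 0 where there is no reading), "fx", "fy", "cx", "cy" (pixels), "origin" and "orientation" of the camera in the world; the wrist camera has in their place "tool_from_camera" (4x4, takes a point from camera to tool coordinates, whose origin is the TCP and whose axes are the flange's). Camera axes: x right, y up, looking along -z (the intrinsics and any distortion apply to the point x, -y, -z); pixel columns grow to the right and rows downward; lengths in mm; the calibration is good to about 2 mm. The wrist camera is an equidistant fisheye: a pixel r from the principal point sees the ray r / f radians off the axis. A picture is of the moment at which its call begins: read the wrist's pose just before it.
- arm.job_done(): hands the job in, once; it reports no verdict.
Trained networks look in a picture, given as the dict that the camera call returned (one of the last four; its "shot" number tells which), for a name from the list of things; names that differ only in an ending like _2 or _b are one class to them, and where a whole thing is asked for, a point or a joint stands for the part that bears it (a point fixed in the world has none). Each returns a list of dicts, best first, with "p" (0 to 1); they miss things now and then, are a little off and sometimes report something else, mostly with a low value. They report only what shows in the picture. A call takes as long as a camera call. They do not tell look-alikes from the thing itself.
- eyes.boxes_of(picture, name): "point" ([x, y, z] in mm, in world coordinates, good to about 4 mm: the middle of the surface that is visible of it).
The state is a dict: "clock": time; "joints": joint angles; "joint_vel": joint speeds; "joint_efforts": joint torques, N m; "position": TCP position; "ee_rot": TCP orientation; "contact_force": force on the tool from outside, world axes, zero at the start; "wrist_torque": the same for the moment, N m; "gripper_width": finger opening in mm.
Only numpy, scipy, OpenCV 4.12 (cv2) and the standard library are available. Lean on these libraries where they do the work, as an engineer would, in place of code of your own. Each camera call takes 0.05 s, during which the arm holds its last target.

## Working session

There is one attempt and no reset: what is moved stays moved. The work goes in short steps, Python scripts to look and compute and a tool call to move; the robot and the scene stay as the last step left them, time stands still between calls to the robot, and variables do not carry over. Pictures are saved under pics/ and viewed, and the job is handed in when it is done.

Besides the shell and the picture viewer there is one more tool, called after "Emit:" in YAML: its name, and indented under it one key for each argument. move_arm: Moves the arm, as the interface text tells. Its arguments: {"type":"object","properties":{"deltas":{"type":"string"},"grip":{"type":"number"}},"required":["deltas"]}

```bash
mkdir -p pics; ls; cat > h.py <<'E'
import numpy as np, cv2
from scipy.spatial.transform import Rotation as R
from bench import telemetry, eyes, arm
def save(im,name): cv2.imwrite('pics/'+name+'.png',im['pixels'])
def cloud(im):
    z=im['range_z']; v,u=np.mgrid[0:z.shape[0],0:z.shape[1]]
    p=np.stack([(u-im['cx'])/im['fx']*z,-(v-im['cy'])/im['fy']*z,-z],-1)
    W=p@R.from_quat(im['orientation']).as_matrix().T+np.array(im['origin'])
    W[z<=0]=np.nan
    return W
def crop(im,x0,y0,x1,y1,name,k=4):
    cv2.imwrite('pics/'+name+'.png',cv2.resize(im['pixels'][y0:y1,x0:x1],None,fx=k,fy=k,interpolation=cv2.INTER_CUBIC))
def st():
    s=telemetry.read_state()
    print('t',round(s['clock'],3),'pos',np.round(s['position'],1),'q',np.round(s['ee_rot'],4),'F',np.round(s['contact_force'],1),'g',round(s['gripper_width'],1),'j',np.round(s['joints'],3))
    return s
E
python3 - <<'E'
from h import *
st()
for n in ['scene','top']:
    im=eyes.get_image(n); save(im,n+'0'); np.save(n+'0.npy',im,allow_pickle=True)
    print(n,im['fx'],im['fy'],im['cx'],im['cy'],im['origin'],im['orientation'],[k for k in im])
    for o in ['two_prong','socket','drift','rack','four_prong','cone_centre','vase','dish','socket_mouth','drift_tip','rack_hole0']:
        try: print(o,[(np.round(d['point']),round(d['p'],2)) for d in eyes.boxes_of(im,o)][:5])
        except Exception as e: print(o,e)
st()
E
```

```text
pics
t 0.0 pos [ 232.6 -579.4  196.1] q [-1.896e-01  9.819e-01  1.100e-03 -3.000e-04] F [-0.4 -0.6  0. ] g 85.3 j [-9.300e-01  3.860e-01  7.000e-03 -1.000e-03 -1.194e+00 -2.590e-01]
scene 466.01987226743347 466.01987226743347 277.9811500698871 202.2809261994359 [1028.68452263 -395.59261914  883.4875644 ] [0.3076287  0.14249779 0.39550328 0.85360185] ['pixels', 'range_z', 'fx', 'fy', 'cx', 'cy', 'origin', 'orientation', 'shot']
two_prong [(array([535., 279., 147.]), 0.85), (array([639., 241., 118.]), 0.84), (array([642., 313., 116.]), 0.57)]
socket [(array([585., -13.,  40.]), 0.83)]
drift [(array([ 492., -327.,   32.]), 0.92)]
rack [(array([517., 280.,  98.]), 0.92)]
four_prong [(array([467., 361., 149.]), 0.58)]
cone_centre [(array([541., 349., 145.]), 0.86)]
vase [(array([ 630., -161.,   96.]), 0.66), (array([584., -16.,  41.]), 0.36)]
dish [(array([543., 139.,  13.]), 0.89)]
socket_mouth [(array([584., -16.,  40.]), 0.91), (array([517., 274., 102.]), 0.43)]
drift_tip [(array([ 488., -329.,   31.]), 0.74), (array([536., 284., 149.]), 0.19)]
rack_hole0 [(array([512., 275., 102.]), 0
[... 335 characters left out ...]
, (array([526., 291., 158.]), 0.51)]
socket [(array([554.,  -6.,  36.]), 0.93)]
drift [(array([ 477., -323.,   34.]), 0.74)]
rack [(array([492., 315., 111.]), 0.59)]
four_prong [(array([463., 364., 158.]), 0.76), (array([489., 316., 113.]), 0.19)]
cone_centre [(array([532., 358., 150.]), 0.69)]
vase [(array([ 607., -141.,  110.]), 0.62)]
dish [(array([541., 140.,  10.]), 0.82)]
socket_mouth [(array([552.,  -2.,  37.]), 0.71)]
drift_tip [(array([ 479., -323.,   36.]), 0.78), (array([550.,  -1.,  38.]), 0.58)]
rack_hole0 [(array([490., 315., 112.]), 0.8)]
t 1.2 pos [ 232.9 -580.   197.2] q [-0.1897  0.9818 -0.     -0.    ] F [-0.1 -1.   1. ] g 85.6 j [-0.93   0.385  0.008  0.    -1.194 -0.259]
```

View pics/scene0.png

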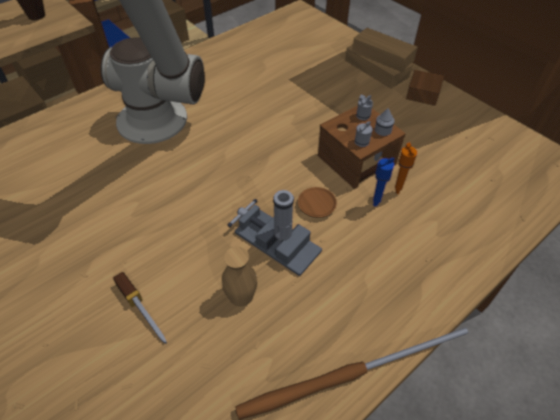

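View pics/top0.png

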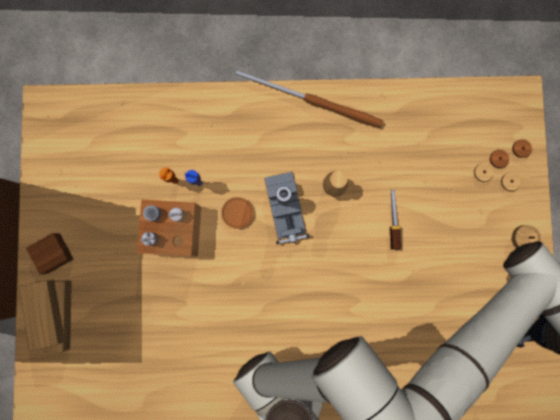

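```bash
cat > m.py <<'E'
from h import *
T=np.load('top0.npy',allow_pickle=True).item(); S=np.load('scene0.npy',allow_pickle=True).item()
E
python3 - <<'E'
from m import *
a=cv2.resize(T['pixels'][190:270,125:215],None,fx=5,fy=5,interpolation=3)
b=cv2.resize(S['pixels'][85:185,310:425],None,fx=4,fy=4,interpolation=3)
h=max(a.shape[0],b.shape[0]); c=np.zeros((h,800,3),np.uint8)
c=np.zeros((h,a.shape[1]+b.shape[1],3),np.uint8); c[:a.shape[0],:a.shape[1]]=a; c[:b.shape[0],a.shape[1]:]=b
cv2.imwrite('pics/rackcrop.png',cv2.resize(c,None,fx=.85,fy=.85))
def mar(pts,name):
    pts=pts.astype(np.float32); print(name,len(pts),cv2.minAreaRect(pts), pts.min(0),pts.max(0),np.median(pts,0))
for n,im in (('top',T),('scene',S)):
    W=cloud(im)
    def sel(x0,x1,y0,y1,z0,z1):
        m=(W[...,0]>x0)&(W[...,0]<x1)&(W[...,1]>y0)&(W[...,1]<y1)&(W[...,2]>z0)&(W[...,2]<z1); return W[m]
    print(n,'table z',np.nanmedian(sel(300,450,-200,200,-30,30)[:,2]))
    p=sel(420,680,200,460,104,116); mar(p[:,:2],'racktop')
    p=sel(400,680,-80,80,165,180); mar(p[:,:2],'mouth'); print(np.median(p[:,2]))
    p=sel(500,680,-80,80,40,56); mar(p[:,:2],'jaws')
    p=sel(440,720,-80,80,4,60); mar(p[:,:2],'vice')
    p=sel(380,680,-420,-250,5,60); mar(p[:,:2],'drift')
    p=sel(380,680,-420,-250,33,60); mar(p[:,:2],'handle'); print(p[:,2].max() if len(p) else 0)
    p=sel(540,700,-220,-80,5,170); mar(p[:,:2],'vase');
    p=sel(480,620,90,190,6,30); mar(p[:,:2],'dish')
    for c in ((530,285),(465,362),(536,352)):
        p=sel(c[0]-25,c[0]+25,c[1]-25,c[1]+25,140,190); mar(p[:,:2],'head'+str(c)); print(p[:,2].max())
E
```

```text
top table z -0.11437494514166247
racktop 2179 ((534.6376953125, 324.20855712890625), (156.68392944335938, 231.3621826171875), 83.21830749511719) [421.80063 233.82362] [649.0158 408.6776] [493.69983 324.79498]
mouth 128 ((577.9741821289062, 1.815389633178711), (40.20507049560547, 39.94718551635742), 46.862022399902344) [557.416    -19.599052] [598.3794   20.67257] [578.14044     1.5317783]
170.95277602680687
jaws 572 ((571.1544189453125, -0.8194580078125), (107.28851318359375, 86.0555419921875), 11.55354118347168) [518.58496  -49.659264] [629.8913   51.15983] [ 5.6110620e+02 -2.2959775e-01]
vice 2009 ((579.7645263671875, -0.3394927978515625), (279.4794921875, 158.8227996826172), 0.08135383576154709) [440.0895   -79.819244] [719.612     79.149414] [547.16815    -5.3411846]
drift 764 ((529.131591796875, -334.17657470703125), (298.205810546875, 168.24693298339844), 0.09540580958127975) [ 380.16217 -418.5189 ] [ 678.2298  -250.08871] [ 489.0907  -324.00528]
handle 178 ((469.3893737792969, -324.49169921875), (26.662235260009766, 87.47380065917969), 88.21556091308594) [ 425.5189 -338.277 ] 
[... 2454 characters left out ...]
297), 20.56821632385254) [492.39728  92.00625] [602.9167  188.12431] [539.12177 140.8566 ]
head(530, 285) 204 ((528.031494140625, 289.9886474609375), (35.26210021972656, 34.322547912597656), 37.26350402832031) [508.60492 271.53156] [545.3308  309.02585] [530.43384 285.06876]
168.9130867581987
head(465, 362) 199 ((464.09185791015625, 363.17352294921875), (35.106651306152344, 32.89230728149414), 47.423316955566406) [444.16583 345.91443] [480.6051  384.24207] [465.35635 359.50687]
170.5396367585904
head(536, 352) 231 ((535.3444213867188, 354.46881103515625), (41.27457046508789, 28.62026596069336), 24.866714477539062) [514.261  339.2952] [554.16437 374.99207] [537.7488 353.2705]
181.185656894202
```

View pics/rackcrop.png

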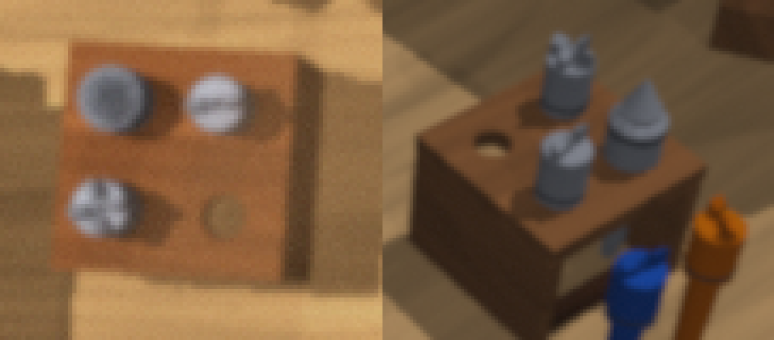

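The plain-steel two-prong centre is at scene (362,133) / top (176,214), with a single slot line. The others are:
- four-prong: scene (364,106)
- cone: scene (386,120)
- blue look-alike: scene (383,178), standing on the bench, not meant
- orange look-alike: scene (406,165), standing on the bench, not meant

The enlarged crop confirms this. I'm moving over the rack for a closer wrist view.

Emit:
move_arm:
  deltas: "-4 4.65 -0.6 0 0 0;-4 4.65 -0.6 0 0 0;-4 4.65 -0.6 0 0 0;-4 4.65 -0.6 0 0 0;-4 4.65 -0.6 0 0 0;-4 4.65 -0.6 0 0 0;-4 4.65 -0.6 0 0 0;-4 4.65 -0.6 0 0 0;-4 4.65 -0.6 0 0 0;-4 4.65 -0.6 0 0 0;-4 4.65 -0.6 0 0 0;-4 4.65 -0.6 0 0 0"

```text
clock: 2.7
position: [470.7, 118.8, 269.9]
ee_rot: [-0.19, 0.982, 0.0, 0.001]
contact_force: [1.3, -0.3, -0.3]
gripper_width: 85.5
```

```bash
python3 - <<'E'
from h import *
s=st()
print(R.from_quat(s['ee_rot']).as_matrix().round(3))
im=eyes.get_image('wrist'); save(im,'w1'); print(im['tool_from_camera'].round(3) if hasattr(im['tool_from_camera'],'round') else im['tool_from_camera'],im['fx'],im['cx'],im['cy'])
E
```

```text
t 2.7 pos [470.7 118.8 269.9] q [-1.901e-01  9.818e-01  1.000e-04  6.000e-04] F [ 1.3 -0.3 -0.3] g 85.5 j [ 0.583  0.096 -0.196  0.    -1.278 -1.771]
[[-0.928 -0.373  0.001]
 [-0.373  0.928  0.   ]
 [-0.001  0.    -1.   ]]
[[ 1.00000e-03  9.65000e-01  2.61000e-01  6.61580e+01]
 [ 1.00000e+00 -1.00000e-03 -1.00000e-03 -2.33000e-01]
 [-1.00000e-03  2.61000e-01 -9.65000e-01 -1.76846e+02]
 [ 0.00000e+00  0.00000e+00  0.00000e+00  1.00000e+00]] 325.19226210127806 283.04495387181845 209.61589710968164
```

View pics/w1.png

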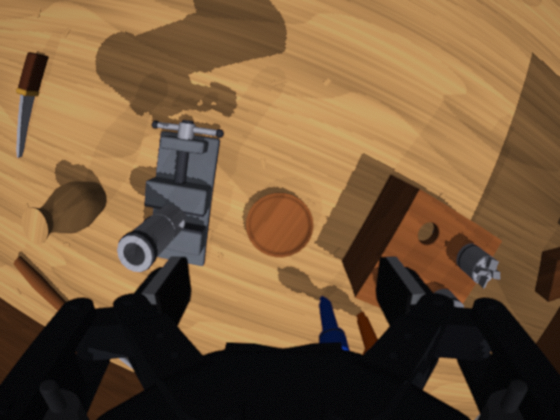

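Emit:
move_arm:
  deltas: "-3.94 4.59 0 0 0 0;-3.94 4.59 0 0 0 0;-3.94 4.59 0 0 0 0;0 0 0 0 0 -0.17;0 0 0 0 0 -0.17;0 0 0 0 0 -0.17;0 0 0 0 0 -0.17;0 0 0 0 0 -0.17;0 0 0 0 0 -0.17;0 0 0 0 0 -0.17;0 0 0 0 0 0"

```text
clock: 4.12
position: [528.8, 288.4, 269.2]
ee_rot: [-0.707, 0.707, 0.0, -0.0]
contact_force: [-0.4, 1.0, 0.4]
gripper_width: 85.3
```

```bash
cat >> h.py <<'E'
def wcloud(im,s):
    z=im['range_z']; v,u=np.mgrid[0:z.shape[0],0:z.shape[1]]
    dx=(u-im['cx'])/im['fx']; dy=(v-im['cy'])/im['fy']; r=np.hypot(dx,dy)+1e-9
    k=np.tan(np.minimum(r,1.5))/r
    p=np.stack([dx*k*z,-dy*k*z,-z],-1)
    M=np.array(im['tool_from_camera']); p=p@M[:3,:3].T+M[:3,3]
    W=p@R.from_quat(s['ee_rot']).as_matrix().T+np.array(s['position'])
    W[(z<=0)|(r>1.3)]=np.nan
    return W
def selw(W,x0,x1,y0,y1,z0,z1):
    m=(W[...,0]>x0)&(W[...,0]<x1)&(W[...,1]>y0)&(W[...,1]<y1)&(W[...,2]>z0)&(W[...,2]<z1); return m
E
python3 - <<'E'
from h import *
s=st()
im=eyes.get_image('wrist'); save(im,'w2'); np.save('w2.npy',im,allow_pickle=True)
crop(im,180,120,390,270,'w2c',3)
W=wcloud(im,s)
m=selw(W,440,630,230,420,106,114); print('rack z',np.median(W[m][:,2]),W[m].min(0),W[m].max(0))
for z0,z1 in ((146,157.5),(159,175)):
    m=selw(W,505,555,265,315,z0,z1); p=W[m]
    print(z0,len(p),p.mean(0),np.median(p,0),cv2.minAreaRect(p[:,:2].astype(np.float32)))
    (cx,cy),r=cv2.minEnclosingCircle(p[:,:2].astype(np.float32)); print('circ',cx,cy,r)
    q=p[:,:2]-p[:,:2].mean(0); u,sv,vt=np.linalg.svd(q,full_matrices=False); print('dir deg',np.degrees(np.arctan2(vt[0,1],vt[0,0]))%180,sv)
E
```

```text
t 4.125 pos [528.8 288.4 269.2] q [-0.7068  0.7075  0.     -0.    ] F [-0.4  1.   0.4] g 85.3 j [ 0.768  0.307  0.072 -0.    -1.336 -0.769]
rack z 110.28060588794496 [440.00797531 235.14949806 106.03186411] [629.93194689 408.57238763 113.93293533]
146 939 [526.82471199 291.79812891 154.85446813] [525.81897715 292.02007597 155.064991  ] ((526.802978515625, 292.6249084472656), (35.448829650878906, 35.31757736206055), 3.911012649536133)
circ 526.7527465820312 293.02166748046875 18.099693298339844
dir deg 6.943432633272607 [306.94265343 271.05715383]
159 267 [526.98030587 292.36895937 164.60969816] [526.82524863 292.08702541 164.90172698] ((526.9285278320312, 292.9711608886719), (6.947676181793213, 34.675025939941406), 7.11857795715332)
circ 526.7958374023438 292.95458984375 17.381351470947266
dir deg 96.81103051443982 [177.84955338  32.35237097]
```

View pics/w2c.png

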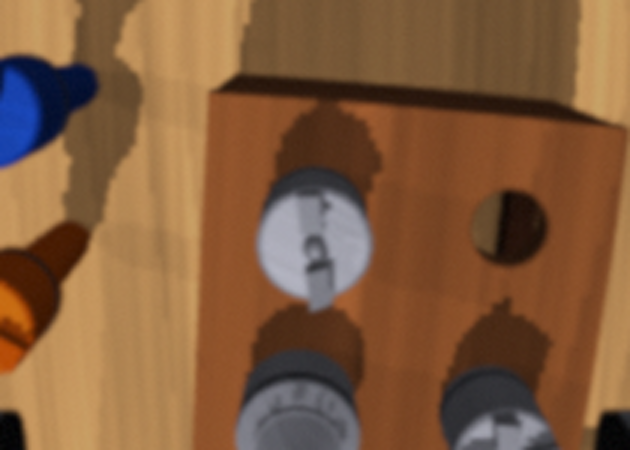

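View pics/w2.png

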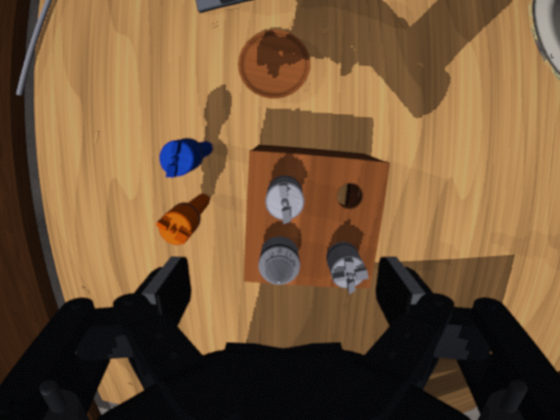

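Emit:
move_arm:
  deltas: "-0.36 0.08 4.5 0 0 0;0 0 4.5 0 0 0;0 0 4.5 0 0 0;0 0 1.6 0 0 0;0 0 0 0 0 0"

```text
clock: 4.8
position: [528.1, 292.0, 118.0]
ee_rot: [0.707, -0.707, 0.0, 0.001]
contact_force: [0.0, -0.8, 1.2]
gripper_width: 85.8
```

Emit:
move_arm:
  deltas: "0 0 0 0 0 0;0 0 0 0 0 0;0 0 0 0 0 0;0 0 0 0 0 0;0 0 0 0 0 0;0 0 0 0 0 0"
  grip: 2.5

```text
clock: 5.55
position: [529.0, 292.6, 120.5]
ee_rot: [0.708, -0.707, 0.001, -0.002]
contact_force: [-1.5, -1.4, 5.0]
gripper_width: 27.0
```

```bash
python3 - <<'E'
from h import *
s=st()
im=eyes.get_image('scene'); crop(im,290,60,440,190,'s3',5)
E
```

```text
t 5.55 pos [529.  292.6 120.5] q [ 7.077e-01 -7.065e-01  6.000e-04 -1.700e-03] F [-1.5 -1.4  5. ] g 27.0 j [ 7.730e-01  4.110e-01 -1.550e-01  1.000e-03 -1.001e+00 -7.730e-01]
```

View pics/s3.png

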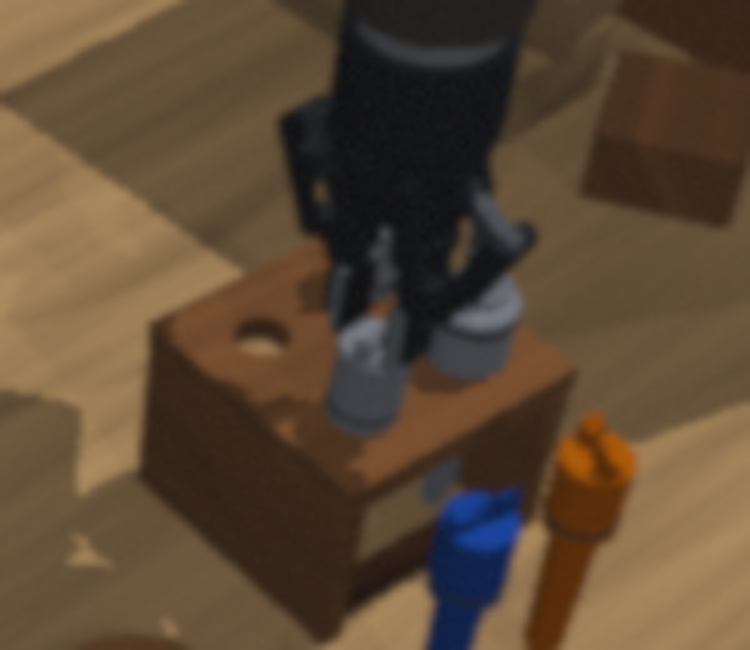

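```bash
python3 - <<'E'
from h import *
s=st()
im=eyes.get_image('wrist'); save(im,'w4'); 
sc=eyes.get_image('scene'); W=cloud(sc)
for (u,v) in ((338+0,126),(363,138),(360,128),(370,126),(365,122)):
    print((u,v),np.round(W[v,u],0))
m=selw(W,500,560,262,325,100,175); print(np.round(W[m].max(0)))
st()
E
```

```text
t 5.6 pos [529.  292.6 120.5] q [ 7.077e-01 -7.066e-01  6.000e-04 -1.600e-03] F [-0.9 -0.5  5.9] g 27.3 j [ 7.730e-01  4.110e-01 -1.550e-01  1.000e-03 -1.001e+00 -7.730e-01]
(338, 126) [441. 301. 101.]
(363, 138) [539. 279. 141.]
(360, 128) [530. 274. 169.]
(370, 126) [548. 285. 181.]
(365, 122) [481. 355. 110.]
[560. 325. 175.]
t 5.7 pos [529.  292.6 120.5] q [ 7.076e-01 -7.066e-01  6.000e-04 -1.700e-03] F [-1.9  0.8  5.2] g 27.2 j [ 7.730e-01  4.110e-01 -1.550e-01  1.000e-03 -1.001e+00 -7.730e-01]
```

View pics/w4.png

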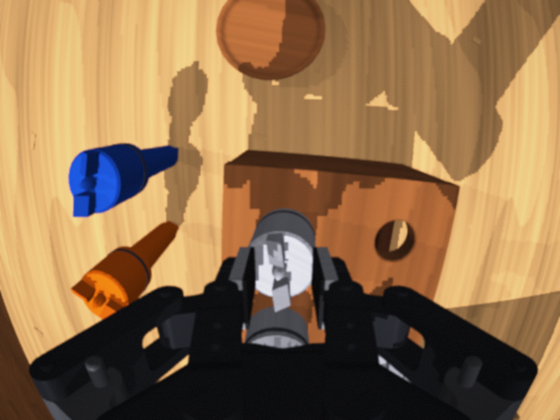

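```bash
python3 - <<'E'
from h import *
s=st()
sc=eyes.get_image('scene'); W=cloud(sc)
def proj(p):
    q=R.from_quat(sc['orientation']).as_matrix().T@(np.array(p)-sc['origin']); return sc['cx']+sc['fx']*q[0]/-q[2], sc['cy']-sc['fy']*q[1]/-q[2]
for p in ([529,292.6,120.5],[529,292.6,140],[547,281,120],[511,281,120],[547,281,140],[511,281,140]): print(p,np.round(proj(p),1), 'crop5',np.round((np.array(proj(p))-[290,60])*5))
crop(sc,330,90,400,150,'s5',11)
v=np.arange(110,150,3)
for y in v: print(y,[tuple(np.round(W[y,x]).astype(int)) for x in range(350,382,5)])
E
```

```text
t 5.7 pos [529.  292.6 120.5] q [ 7.076e-01 -7.066e-01  6.000e-04 -1.700e-03] F [-1.9  0.8  5.2] g 27.2 j [ 7.730e-01  4.110e-01 -1.550e-01  1.000e-03 -1.001e+00 -7.730e-01]
[529, 292.6, 120.5] [362.4 139.8] crop5 [362. 399.]
[529, 292.6, 140] [363.5 133.6] crop5 [368. 368.]
[547, 281, 120] [364.6 146.1] crop5 [373. 430.]
[511, 281, 120] [353.5 138.1] crop5 [318. 391.]
[547, 281, 140] [365.8 139.8] crop5 [379. 399.]
[511, 281, 140] [354.6 131.9] crop5 [323. 359.]
110 [(np.int64(425), np.int64(359), np.int64(111)), (np.int64(502), np.int64(281), np.int64(199)), (np.int64(512), np.int64(286), np.int64(204)), (np.int64(475), np.int64(354), np.int64(145)), (np.int64(547), np.int64(275), np.int64(231)), (np.int64(549), np.int64(290), np.int64(225)), (np.int64(553), np.int64(304), np.int64(220))]
113 [(np.int64(434), np.int64(350), np.int64(111)), (np.int64(499), np.int64(286), np.int64(187)), (np.int64(512), np.int64(287), np.int64(194)), (np.int64(477), np.int64(354), np.int64(136)), (np.int64(548), np.int64(276), np.int64(223)), (np.int64(544), np.int64(300), np.int64(208)), (np.int64(4
[... 3341 characters left out ...]
, np.int64(326), np.int64(110))]
146 [(np.int64(519), np.int64(262), np.int64(111)), (np.int64(525), np.int64(273), np.int64(109)), (np.int64(537), np.int64(277), np.int64(115)), (np.int64(545), np.int64(285), np.int64(117)), (np.int64(549), np.int64(300), np.int64(110)), (np.int64(558), np.int64(307), np.int64(112)), (np.int64(565), np.int64(317), np.int64(111))]
149 [(np.int64(526), np.int64(254), np.int64(112)), (np.int64(533), np.int64(264), np.int64(111)), (np.int64(540), np.int64(275), np.int64(109)), (np.int64(549), np.int64(282), np.int64(111)), (np.int64(555), np.int64(293), np.int64(109)), (np.int64(565), np.int64(299), np.int64(112)), (np.int64(567), np.int64(317), np.int64(103))]
```

View pics/s5.png

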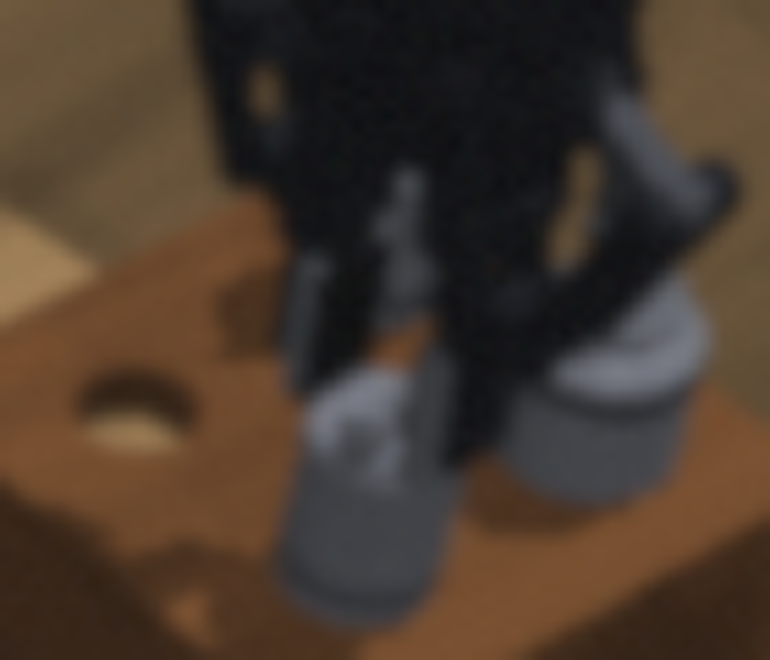

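```bash
python3 - <<'E'
from h import *
s=st()
im=eyes.get_image('wrist'); W=wcloud(im,s)
crop(im,200,190,370,350,'w5c',4)
for y in range(236,330,8): print(y,[str(np.round(W[y,x]).astype(int)) if np.isfinite(W[y,x,0]) else '-' for x in range(220,360,12)])
E
```

```text
t 5.75 pos [529.  292.6 120.5] q [ 7.077e-01 -7.065e-01  6.000e-04 -1.600e-03] F [-1.6  0.   5.1] g 26.8 j [ 7.730e-01  4.110e-01 -1.550e-01  1.000e-03 -1.001e+00 -7.720e-01]
236 ['[591 335   0]', '[560 294 110]', '[553 294 111]', '[542 279 150]', '[535 276 159]', '[530 275 162]', '[525 277 156]', '[519 279 151]', '[508 294 110]', '[501 294 111]', '[494 294 110]', '[486 294 110]']
244 ['[592 343   0]', '-', '[553 300 110]', '[541 281 156]', '[535 278 164]', '[530 276 169]', '[524 281 156]', '[519 281 156]', '[508 299 111]', '[501 299 111]', '[493 299 110]', '[485 300 110]']
252 ['[592 352   0]', '[561 305 111]', '[546 282 164]', '[541 286 155]', '[535 282 164]', '[530 281 167]', '[524 286 156]', '[519 285 156]', '[514 281 165]', '[509 282 165]', '[493 304 111]', '[485 305 111]']
260 ['[593 360   1]', '[551 285 166]', '[545 281 174]', '[541 289 157]', '[536 289 156]', '[530 284 168]', '[524 289 156]', '[519 289 157]', '[515 282 173]', '[510 281 174]', '[503 285 166]', '[485 310 110]']
268 ['[555 286 174]', '[550 286 172]', '[544 281 183]', '[542 294 155]', '[536 294 155]', '[530 290 1
[... 870 characters left out ...]
11]', '[515 297 180]', '[514 280 208]', '[510 280 208]', '[506 280 209]']
308 ['[546 275 222]', '[542 275 222]', '[543 294 192]', '[547 345 111]', '[538 342 116]', '[530 310 166]', '[523 346 110]', '[515 345 111]', '[515 299 184]', '[516 275 221]', '[513 275 221]', '[509 276 221]']
316 ['[545 276 224]', '[542 276 224]', '[543 297 193]', '[546 346 120]', '[538 342 126]', '[530 341 126]', '[523 345 122]', '[514 353 110]', '[515 301 186]', '[517 275 225]', '[513 275 225]', '[510 275 225]']
324 ['[544 275 229]', '[542 275 228]', '[544 301 192]', '[545 345 130]', '[538 342 135]', '[530 341 135]', '[523 344 131]', '[515 351 122]', '[506 360 110]', '[517 275 229]', '[514 275 229]', '[511 276 228]']
```

View pics/w5c.png

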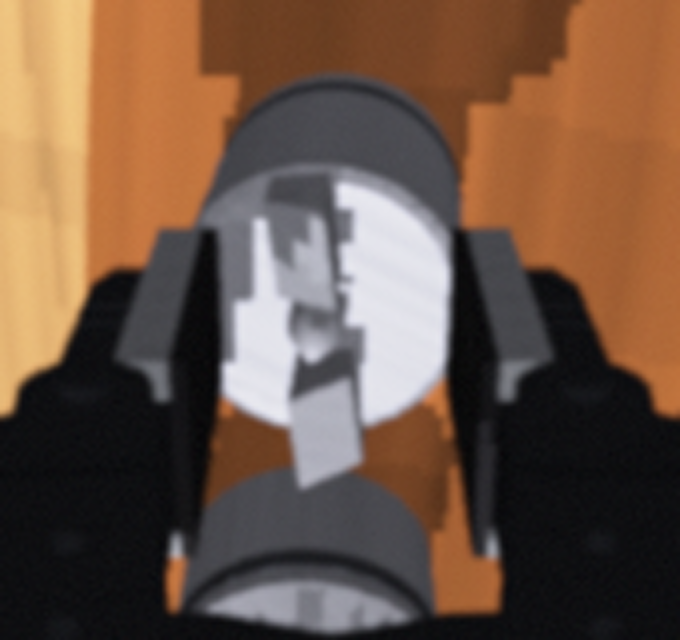

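```bash
python3 - <<'E'
from h import *
im=np.load('w2.npy',allow_pickle=True).item()
M=np.array(im['tool_from_camera'])
s={'ee_rot':[0,0,0,1],'position':[0,0,0]}
W=wcloud(im,s)
m=(W[...,2]<5)&(W[...,2]>-100)
v,u=np.nonzero(m); print(len(u))
P=W[m]
for sgn in (1,-1):
    q=P[(P[:,1]*sgn>0)&(abs(P[:,1])<60)]; k=np.argsort(-q[:,2])[:8]; print(q[k].round(1), q[:,:].max(0).round(1), q.min(0).round(1))
E
```

```text
8177
[[ -2.1  43.3 -46. ]
 [ -4.9  43.5 -46.7]
 [ -2.6  43.1 -47.1]
 [  4.1  43.3 -47.1]
 [  2.7  43.4 -47.3]
 [  3.2  43.3 -47.4]
 [ -1.8  42.8 -47.7]
 [  7.4  43.2 -47.7]] [ 14.9  60.  -46. ] [ -12.    37.8 -100. ]
[[ -2.  -42.7 -46.4]
 [ -2.9 -42.7 -46.6]
 [  6.4 -43.  -47. ]
 [  4.  -42.8 -47.1]
 [  5.6 -43.  -47.3]
 [  3.7 -42.7 -47.5]
 [ -1.9 -42.3 -47.6]
 [  3.3 -42.7 -47.7]] [ 14.3 -37.8 -46.4] [ -11.6  -60.  -100. ]
```

The wrist depth shows the fingertips sit about 36 mm short of the reported TCP (46 mm when open). The pads have only closed on the rim of the head. I'll open, descend by that difference and grip again.

Emit:
move_arm:
  deltas: "0 0 0 0 0 0;0 0 0 0 0 0;0 0 0 0 0 0;0 0 0 0 0 0"
  grip: 6.5

```text
clock: 6.3
position: [527.9, 292.0, 117.9]
ee_rot: [0.707, -0.707, -0.0, 0.0]
contact_force: [-0.9, -0.6, -0.2]
gripper_width: 65.0
```

Emit:
move_arm:
  deltas: "0 0.05 1.2 0 0 0;0 0 1.2 0 0 0;0 0 1 0 0 0;0 0 0 0 0 0"

```text
clock: 6.8
position: [526.8, 291.5, 82.7]
ee_rot: [0.707, -0.707, -0.0, 0.001]
contact_force: [-0.1, 0.6, 0.7]
gripper_width: 65.1
```

Emit:
move_arm:
  deltas: "0 0 0 0 0 0;0 0 0 0 0 0;0 0 0 0 0 0;0 0 0 0 0 0"
  grip: 2

```text
clock: 7.3
position: [528.1, 292.5, 85.0]
ee_rot: [0.708, -0.707, 0.0, -0.001]
contact_force: [0.1, 0.6, 1.8]
gripper_width: 34.5
```

```bash
python3 - <<'E'
from h import *
s=st()
im=eyes.get_image('wrist');  crop(im,200,170,370,330,'w6c',4)
W=wcloud(im,s)
m=selw(W,505,555,265,315,159,175); p=W[m]; q=p[:,:2]-p[:,:2].mean(0); u,sv,vt=np.linalg.svd(q,full_matrices=False); print('dir deg',np.degrees(np.arctan2(vt[0,1],vt[0,0]))%180,sv,p.mean(0))
E
```

```text
t 7.3 pos [528.1 292.5  85. ] q [ 7.075e-01 -7.067e-01  2.000e-04 -9.000e-04] F [0.1 0.6 1.8] g 34.5 j [ 0.774  0.447 -0.197  0.    -0.925 -0.773]
dir deg 167.7487128158914 [678.50424448 407.89741635] [531.08809685 285.87717109 165.56878277]
```

View pics/w6c.png

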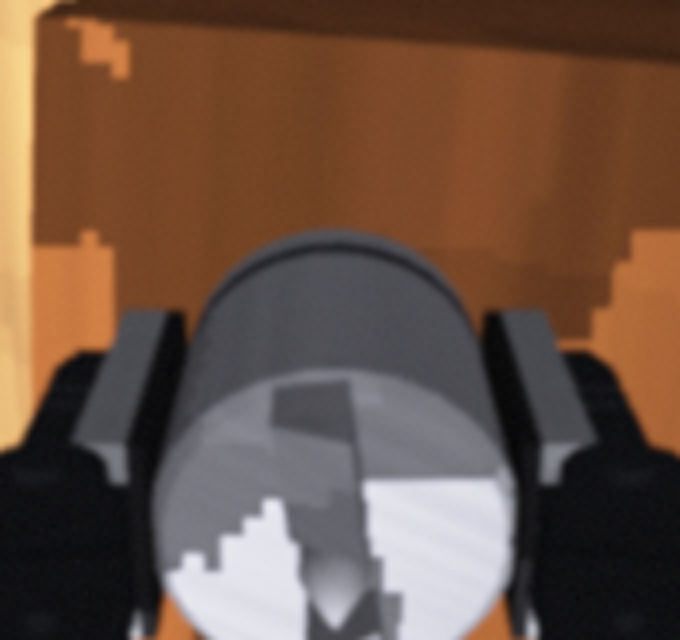

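Emit:
move_arm:
  deltas: "0 0 -3 0 0 0;0 0 -5.5 0 0 0;0 0 -5.5 0 0 0;0 0 -5 0 0 0;3 -0.5 0 0 0 0;5.8 -1 0 0 0 0;5.8 -1 0 0 0 0;5.8 -1 0 0 0 0;5.8 -1 0 0 0 -0.04;3 -0.4 0 0 0 -0.04;0 0 0 0 0 0;0 0 0 0 0 0"

```text
clock: 8.85
position: [577.1, 0.8, 272.8]
ee_rot: [0.735, -0.678, -0.001, 0.001]
contact_force: [0.5, 0.6, -4.1]
gripper_width: 35.0
```

```bash
python3 - <<'E'
from h import *
s=st()
im=eyes.get_image('wrist'); np.save('w7.npy',im,allow_pickle=True); save(im,'w7')
sc=eyes.get_image('scene'); crop(sc,220,120,370,290,'s7',4); np.save('s7.npy',sc,allow_pickle=True)
W=wcloud(im,s)
m=selw(W,540,615,-45,45,168,176); p=W[m]; print('mouth',len(p),p.min(0),p.max(0)); print(cv2.minEnclosingCircle(p[:,:2].astype(np.float32)))
m=selw(W,480,640,-65,65,45,54); p=W[m]; print('jaws',len(p)); print(cv2.minAreaRect(p[:,:2].astype(np.float32)))
W=cloud(sc)
for z0,z1 in ((215,240),(240,260),(270,285),(300,340)):
    m=selw(W,545,610,-40,40,z0,z1); p=W[m]; 
    if len(p): print(z0,len(p),p.min(0),p.max(0),p.mean(0))
E
```

```text
t 8.85 pos [577.1   0.8 272.8] q [ 0.735  -0.6781 -0.0013  0.0009] F [ 0.5  0.6 -4.1] g 35.0 j [ 2.810e-01  2.620e-01  1.900e-02 -1.000e-03 -1.331e+00 -2.000e-01]
mouth 785 [555.40379288 -19.54906334 168.00369825] [595.51175732  16.65320656 174.64028956]
((575.1314086914062, 1.1582258939743042), 20.98101234436035)
jaws 2854
((547.94921875, -4.370704650878906), (149.49591064453125, 86.3509750366211), 11.148149490356445)
215 76 [574.25782482  -9.83960324 215.50694922] [586.89405788   5.39172199 239.52168952] [582.24021292  -3.62289297 228.35467394]
240 84 [569.71811523 -10.1018778  240.10516278] [587.50846591   7.67727401 259.9546666 ] [582.00076093  -3.77535782 249.88845182]
270 68 [570.05744523 -10.54164412 270.14851732] [588.39398921  10.9989577  284.93772644] [583.03990437  -3.82804311 277.34729914]
300 409 [546.68112898 -17.17415102 300.44503744] [608.82068542  10.99688065 339.89333076] [585.48052363  -9.08073546 323.663336  ]
```

View pics/w7.png

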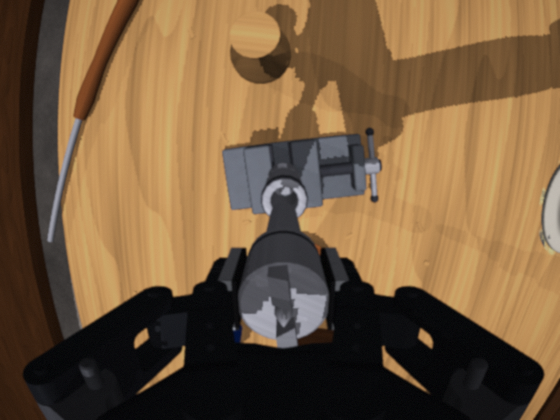

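View pics/s7.png

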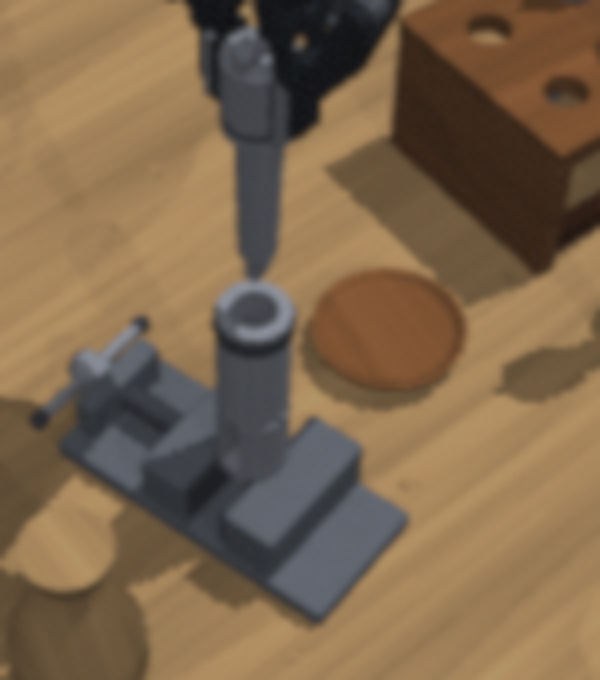

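Emit:
move_arm:
  deltas: "0.1 -0.05 0 0 0 0;0 0 2.5 0 0 0;0 0 2.5 0 0 0;0 0 2.5 0 0 0;0 0 2 0 0 0;0 0 0.5 0 0 0;0 0 0 0 0 0"

```text
clock: 9.82
position: [577.8, -0.3, 174.1]
ee_rot: [0.735, -0.678, -0.001, 0.001]
contact_force: [-2.6, 1.2, -5.2]
gripper_width: 34.8
```

```bash
python3 - <<'E'
from h import *
s=st()
sc=eyes.get_image('scene'); crop(sc,240,100,350,240,'s8',5)
E
```

```text
t 9.825 pos [ 5.778e+02 -3.000e-01  1.741e+02] q [ 0.7353 -0.6777 -0.0008  0.0009] F [-2.6  1.2 -5.2] g 34.8 j [ 0.28   0.324 -0.144 -0.    -1.105 -0.198]
```

View pics/s8.png

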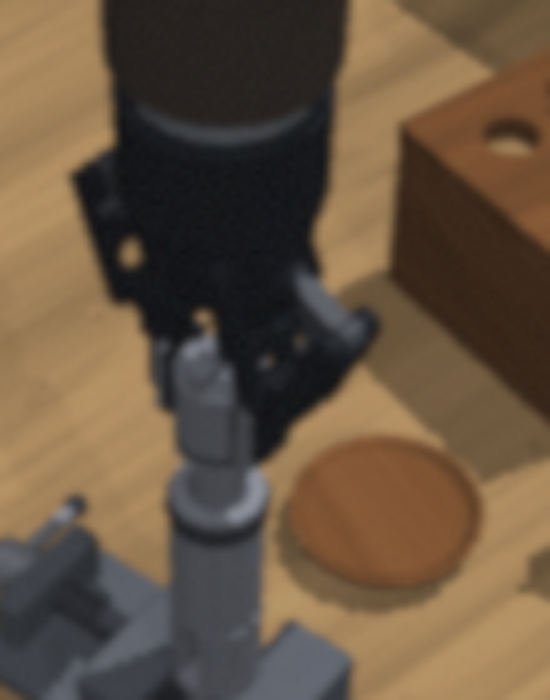

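Emit:
move_arm:
  deltas: "-0.05 0.05 0.4 0 0 0;0 0 0.4 0 0 0;0 0 0.3 0 0 0;0 0 0 0 0 0"

```text
clock: 10.38
position: [577.6, -0.2, 162.6]
ee_rot: [0.735, -0.678, -0.0, 0.0]
contact_force: [-3.6, 1.0, -4.7]
gripper_width: 34.5
```

Emit:
move_arm:
  deltas: "0 0.04 0.15 0 0 0;0 0 0.15 0 0 0;0 0 0.15 0 0 0;0 0 0 0 0 0"

```text
clock: 10.88
position: [577.1, 0.1, 159.0]
ee_rot: [0.735, -0.678, -0.0, 0.0]
contact_force: [-5.3, 1.3, -1.4]
gripper_width: 34.7
```

Emit:
move_arm:
  deltas: "0 0.06 0.15 0 0 0.1;0 0 0.15 0 0 -0.1;0 0 0.15 0 0 -0.1;0 0 0.1 0 0 0.1;0 0 0.1 0 0 0.1;0 0 0 0 0 -0.1"

```text
clock: 11.62
position: [576.4, 0.2, 152.0]
ee_rot: [0.736, -0.677, -0.001, 0.0]
contact_force: [-5.5, 3.0, -3.9]
gripper_width: 34.7
```

Emit:
move_arm:
  deltas: "0 0.08 0.15 0 0 0.1;0 0 0.15 0 0 -0.1;0 0 0.15 0 0 -0.1;0 0 0.1 0 0 0.1;0 0 0.1 0 0 0.1;0 0 0 0 0 -0.1"

```text
clock: 12.38
position: [576.8, -0.1, 150.5]
ee_rot: [0.736, -0.677, 0.001, -0.001]
contact_force: [-10.8, 3.9, 15.6]
gripper_width: 34.6
```

```bash
python3 - <<'E'
from h import *
s=st()
sc=eyes.get_image('scene'); crop(sc,255,130,315,230,'s9',6)
E
```

```text
t 12.375 pos [ 5.768e+02 -1.000e-01  1.505e+02] q [ 0.7364 -0.6766  0.0014 -0.0009] F [-10.8   3.9  15.6] g 34.6 j [ 0.281  0.339 -0.186  0.002 -1.043 -0.198]
```

View pics/s9.png

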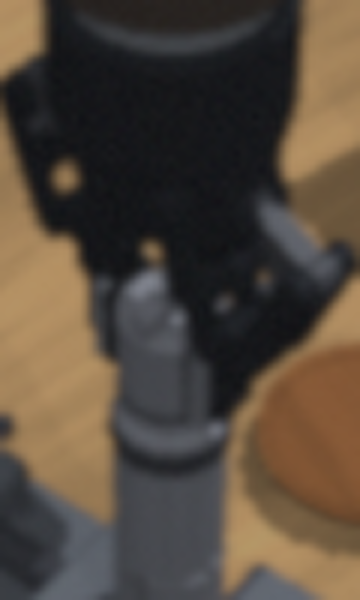

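Emit:
move_arm:
  deltas: "0 0.05 0.15 0 0 0.1;0 0 0.15 0 0 -0.1;0 0 0.1 0 0 -0.1;0 0 0.1 0 0 0.1;0 0 0 0 0 0.1;0 0 0 0 0 -0.1"

```text
clock: 13.18
position: [577.0, -0.3, 149.7]
ee_rot: [0.737, -0.676, 0.003, -0.002]
contact_force: [-15.7, 5.9, 30.7]
gripper_width: 35.0
```

Emit:
move_arm:
  deltas: "0 0.1 -0.25 0 0 0;0 0.1 -0.25 0 0 0;0 0 0 0 0 0"

```text
clock: 13.55
position: [576.4, -0.1, 150.7]
ee_rot: [0.736, -0.677, 0.003, -0.003]
contact_force: [-6.9, 3.3, 11.8]
gripper_width: 34.3
```

Emit:
move_arm:
  deltas: "0 0 0 0 0 0;0 0 0 0 0 0;0 0 0 0 0 0;0 0 0 0 0 0;0 0 0 0 0 0"
  grip: 8.5

```text
clock: 14.18
position: [573.9, -0.5, 145.5]
ee_rot: [0.735, -0.678, 0.0, 0.0]
contact_force: [0.7, 0.5, 0.0]
gripper_width: 84.8
```

Emit:
move_arm:
  deltas: "0 0 -5 0 0 0;0 0 -6 0 0 0;0 0 -4 0 0 0;0 0 0 0 0 0"

```text
clock: 14.68
position: [575.6, -0.4, 300.0]
ee_rot: [0.735, -0.678, 0.003, -0.003]
contact_force: [-0.5, -0.6, -0.9]
gripper_width: 85.1
```

```bash
python3 - <<'E'
from h import *
s=st()
im=eyes.get_image('wrist'); np.save('w10.npy',im,allow_pickle=True); save(im,'w10')
sc=eyes.get_image('scene'); crop(sc,255,130,330,240,'s10',5); np.save('s10.npy',sc,allow_pickle=True)
W=wcloud(im,s)
m=selw(W,540,615,-40,40,216,228); p=W[m]; print('headtop z',np.median(p[:,2]),cv2.minEnclosingCircle(p[:,:2].astype(np.float32)))
m=selw(W,540,615,-40,40,229,245); p=W[m]; print('prong',p[:,2].max(),p.mean(0)); q=p[:,:2]-p[:,:2].mean(0); vt=np.linalg.svd(q,full_matrices=False)[2]; print(np.degrees(np.arctan2(vt[0,1],vt[0,0]))%180)
m=selw(W,540,615,-40,40,166,178); p=W[m]; print('mouth',len(p),np.median(p[:,2]))
W=cloud(sc)
m=selw(W,540,615,-40,40,218,228); p=W[m]; print('sc headtop',len(p),np.median(p[:,2]),p[:,2].max())
m=selw(W,540,615,-40,40,229,245); p=W[m]; print('sc prong',np.sort(p[:,2])[-5:])
E
```

```text
t 14.675 pos [ 5.756e+02 -4.000e-01  3.000e+02] q [ 0.7352 -0.6778  0.0027 -0.0034] F [-0.5 -0.6 -0.9] g 85.1 j [ 2.810e-01  2.420e-01  5.700e-02  1.000e-03 -1.377e+00 -2.000e-01]
headtop z 221.6011554431951 ((575.0977783203125, 1.4915785789489746), 17.99820899963379)
prong 236.63565384881065 [575.14500842   1.18764755 231.81663301]
101.13483586052556
mouth 257 170.71958662618002
sc headtop 168 221.977831335132 227.81157711104515
sc prong [234.30708328 234.32016021 234.52730722 234.53466979 235.15573733]
```

View pics/s10.png

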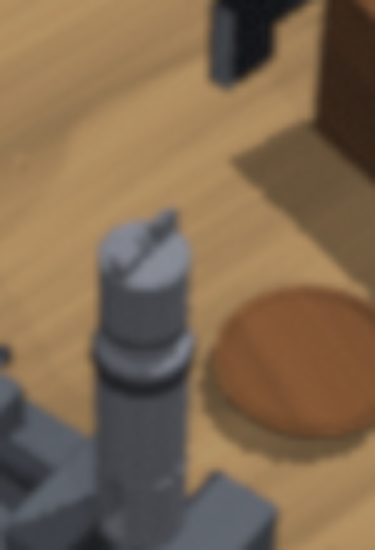

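View pics/w10.png

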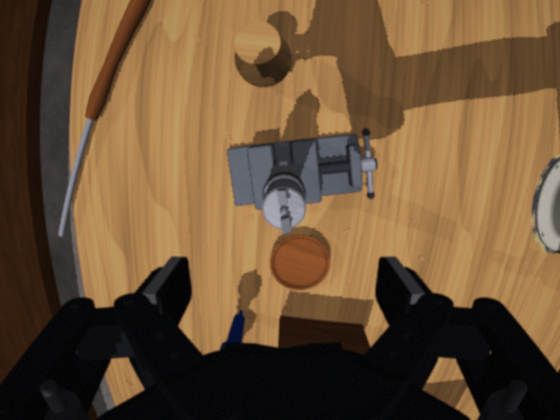

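Head top at 222 mm (z = 222.5 expected when home), prongs at 101° in line with the slot, so the centre is seated and released. Now the drift.

Emit:
move_arm:
  deltas: "5.24 2.35 0 0 0 0;5.24 2.35 0 0 0 0;5.24 2.35 0 0 0 0;5.24 2.35 0.5 0 0 0;5.24 2.35 1 0 0 0;5.24 2.35 1 0 0 0"

```text
clock: 15.52
position: [457.1, -326.5, 268.6]
ee_rot: [0.735, -0.678, -0.001, 0.0]
contact_force: [0.5, 0.5, 0.8]
gripper_width: 84.9
```

Emit:
move_arm:
  deltas: "0 0 0.5 0 0 -0.186;0 0 0.5 0 0 -0.186;0 0 0.5 0 0 -0.186;0 0 0.5 0 0 -0.186;0 0 0.5 0 0 -0.186;0 0 0 0 0 -0.186;0 0 0 0 0 -0.186;0 0 0 0 0 -0.186;0 0 0 0 0 0"

```text
clock: 16.65
position: [457.9, -324.9, 243.9]
ee_rot: [1.0, -0.002, -0.002, -0.001]
contact_force: [0.5, -0.1, -0.1]
gripper_width: 84.9
```

```bash
python3 - <<'E'
from h import *
s=st()
im=eyes.get_image('wrist'); np.save('w11.npy',im,allow_pickle=True); save(im,'w11')
W=wcloud(im,s)
m=selw(W,400,500,-370,-280,30,45); p=W[m]; print('handle',len(p),np.median(p[:,2]),cv2.minAreaRect(p[:,:2].astype(np.float32)))
m=selw(W,500,640,-370,-280,6,34); p=W[m]; print('blade',len(p),p.min(0),p.max(0)); q=p[:,:2]-p[:,:2].mean(0); vt=np.linalg.svd(q,full_matrices=False)[2]; print(p.mean(0),np.degrees(np.arctan2(vt[0,1],vt[0,0])))
m=selw(W,380,640,-370,-280,6,45); p=W[m]; print('all',cv2.minAreaRect(p[:,:2].astype(np.float32)))
E
```

```text
t 16.65 pos [ 457.9 -324.9  243.9] q [ 1.0e+00 -2.1e-03 -1.5e-03 -7.0e-04] F [ 0.5 -0.1 -0.1] g 84.9 j [-0.329  0.248 -0.071 -0.    -1.255  1.896]
handle 1227 35.891633915058804 ((461.076416015625, -324.68890380859375), (77.75753021240234, 26.140399932861328), 0.2963349521160126)
blade 458 [ 500.04124972 -328.18193002   10.78167808] [ 602.93843822 -321.03530372   31.61246507]
[ 550.13450504 -324.23802935   21.07837426] -179.71305540896668
all ((512.5659790039062, -324.422607421875), (180.73800659179688, 26.140399932861328), 0.2963349521160126)
```

View pics/w11.png

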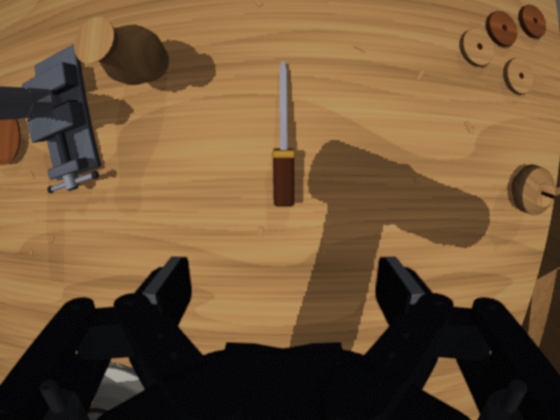

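Emit:
move_arm:
  deltas: "-0.99 -0.05 4 0 0 -0.009;0 0 5.5 0 0 0;0 0 5.5 0 0 0;0 0 5.5 0 0 0;0 0 4.5 0 0 0;0 0 2.2 0 0 0;0 0 0 0 0 0"

```text
clock: 17.58
position: [446.8, -324.1, -28.6]
ee_rot: [1.0, 0.002, -0.003, -0.001]
contact_force: [0.5, -0.3, -0.0]
gripper_width: 85.1
```

Emit:
move_arm:
  deltas: "0 0 0 0 0 0;0 0 0 0 0 0;0 0 0 0 0 0;0 0 0 0 0 0;0 0 0 0 0 0;0 0 0 0 0 0"
  grip: 1.5

```text
clock: 18.32
position: [449.5, -325.1, -25.1]
ee_rot: [1.0, 0.004, 0.001, 0.0]
contact_force: [-0.3, 0.2, 6.2]
gripper_width: 24.9
```

Emit:
move_arm:
  deltas: "0 0 -1.5 0 0 0;0 0 -4.5 0 0 0;0 0 -5 0 0 0.1725;0 0 -5 0 0 0.1725;0 0 -5 0 0 0.1725;0 0 -5 0 0 0.1725;0 0 0 0 0 0.1725;0 0 0 0 0 0.1725;0 0 0 0 0 0.1725;0 0 0 0 0 0.1725;0 0 0 0 0 0"

```text
clock: 19.7
position: [448.0, -324.3, 233.5]
ee_rot: [0.774, -0.633, -0.001, -0.0]
contact_force: [-0.2, -0.3, -1.4]
gripper_width: 25.0
```

```bash
python3 - <<'E'
from h import *
s=st()
Rm=R.from_quat(s['ee_rot']).as_matrix(); print(Rm.round(3))
im=eyes.get_image('wrist'); np.save('w12.npy',im,allow_pickle=True); save(im,'w12')
W=wcloud(im,s)
T=(W-np.array(s['position']))@Rm  # tool coords
np.save('T12.npy',T)
D=np.array([540,182.5,s['position'][2]])-s['position']; print('tool disp cm',(Rm.T@D/10).round(2))
# blade in tool coords
m=(T[...,0]>38)&(T[...,0]<175)&(abs(T[...,1])<25)&(T[...,2]>-75)&(T[...,2]<-15)
p=T[m]; print(len(p),p.min(0),p.max(0)); 
q=p[:,:2]-p[:,:2].mean(0); vt=np.linalg.svd(q,full_matrices=False)[2]; print(p.mean(0),np.degrees(np.arctan2(vt[0,1],vt[0,0])))
for x in range(40,170,10):
    k=p[(abs(p[:,0]-x)<3)]
    if len(k): print(x,len(k),k[:,1].mean().round(1),k[:,2].min().round(1),np.median(k[:,2]).round(1))
E
```

```text
t 19.7 pos [ 448.  -324.3  233.5] q [ 7.741e-01 -6.331e-01 -7.000e-04 -1.000e-04] F [-0.2 -0.3 -1.4] g 25.0 j [-3.340e-01  2.390e-01 -1.100e-01 -1.000e-03 -1.223e+00  5.340e-01]
[[ 0.198 -0.98  -0.001]
 [-0.98  -0.198  0.001]
 [-0.001  0.001 -1.   ]]
tool disp cm [-47.85 -19.06   0.05]
5377 [ 38.00912299 -13.21669422 -64.07272772] [120.47262748  13.64254498 -28.47458348]
[ 67.58158497   0.45415366 -52.02283842] -179.8242763569794
40 1061 0.4 -64.1 -61.8
50 321 0.4 -57.4 -55.3
60 319 0.4 -55.3 -53.4
70 319 0.4 -53.5 -51.5
80 311 0.6 -51.8 -49.6
90 300 0.6 -49.7 -47.8
100 263 0.5 -47.8 -45.9
110 236 0.6 -46.0 -44.0
120 113 0.6 -44.0 -42.4
```

View pics/w12.png

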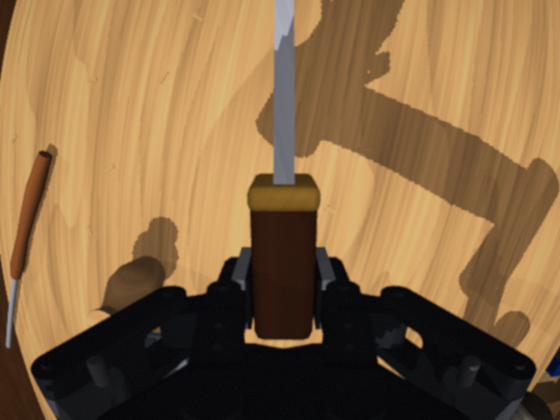

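Emit:
move_arm:
  deltas: "-5.29 -2.12 0 0 0 0;-5.29 -2.12 0 0 0 0;-5.29 -2.12 0 0 0 0;-5.29 -2.12 0 0 0 0;-5.29 -2.12 0 0 0 0;-5.29 -2.12 0 0 0 0;-5.29 -2.12 0 0 0 0;-5.29 -2.12 0 0 0 0;-5.29 -2.12 0 0 0 0;0 0 0 0 0 0"

```text
clock: 21.0
position: [542.3, 183.2, 232.9]
ee_rot: [0.776, -0.631, -0.0, 0.0]
contact_force: [-0.4, -0.6, -1.5]
gripper_width: 24.9
```

Emit:
move_arm:
  deltas: "0 0 4.5 0 0 0;0 0 5 0 0 0;0 0 5 0 0 0;0 0 3.5 0 0 0;0 0 0 0 0 0"

```text
clock: 21.62
position: [539.9, 177.6, 51.2]
ee_rot: [0.774, -0.634, -0.001, 0.003]
contact_force: [0.9, -0.2, -1.5]
gripper_width: 25.1
```

```bash
python3 - <<'E'
from h import *
s=st()
Rm=R.from_quat(s['ee_rot']).as_matrix()
sc=eyes.get_image('scene'); crop(sc,230,110,390,230,'s13',5); np.save('s13.npy',sc,allow_pickle=True)
im=eyes.get_image('wrist'); save(im,'w13')
W=wcloud(im,s)
m=selw(W,540,615,-40,40,215,228); p=W[m]; print('head',len(p)); 
if len(p): print(np.median(p,0),cv2.minEnclosingCircle(p[:,:2].astype(np.float32)))
W=cloud(sc)
# socket body near z 100-170: axis estimate
m=selw(W,540,615,-45,45,105,165); p=W[m]
from scipy.optimize import least_squares
f=least_squares(lambda a: np.hypot(p[:,0]-a[0],p[:,1]-a[1])-20,[576,1],loss='soft_l1'); print('scene socket axis',f.x,len(p))
E
```

```text
t 21.625 pos [539.9 177.6  51.2] q [ 0.7737 -0.6336 -0.0012  0.0035] F [ 0.9 -0.2 -1.5] g 25.1 j [ 0.602  0.44  -0.314 -0.001 -0.824 -0.404]
head 0
scene socket axis [574.50553956   1.42198107] 334
```

View pics/s13.png

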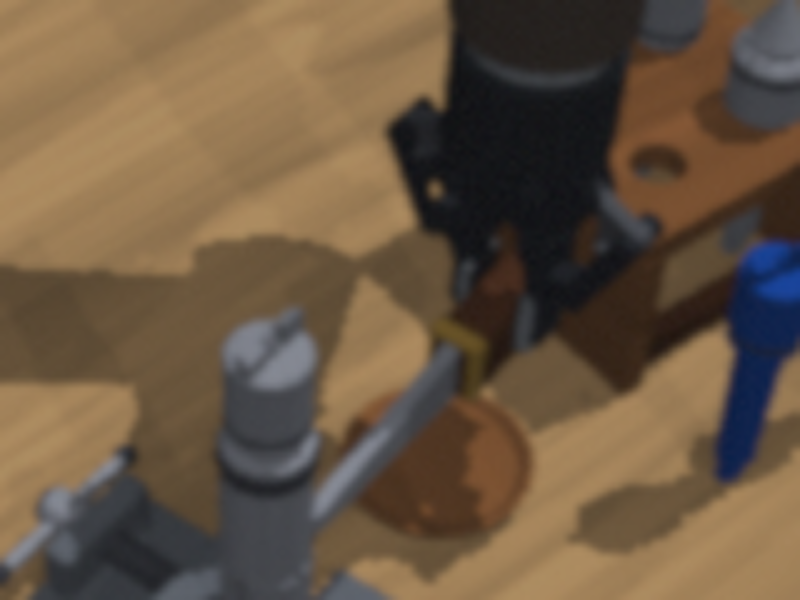

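View pics/w13.png

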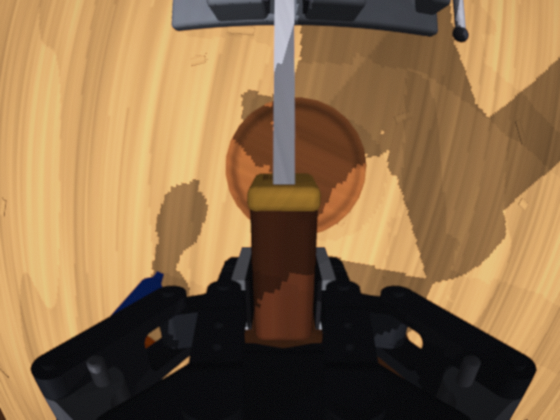

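```bash
python3 - <<'E'
from h import *
sc=np.load('s13.npy',allow_pickle=True).item(); W=cloud(sc)
m=selw(W,535,600,25,128,62,115)
v,u=np.nonzero(m); p=W[m]; print(len(p),p.min(0),p.max(0))
d=np.array([.198,-.980]); n=np.array([.98,.198])
ax=np.array([576,0.8])
t=(p[:,:2]-ax)@d; o=(p[:,:2]-ax)@n
for a in range(-130,-20,12):
    k=abs(t-a)<6
    if k.sum(): print(a,k.sum(),'off',np.percentile(o[k],[5,50,95]).round(1),'z',np.percentile(p[k,2],[5,95]).round(1))
pm=selw(W,545,605,-35,35,150,215); q=W[pm]; oo=(q[:,:2]-ax)@n
for z0 in (155,190,200): 
    k=abs(q[:,2]-z0)<6; print(z0,k.sum(),oo[k].min().round(1),oo[k].max().round(1), ((q[k,:2]-ax)@d).max().round(1))
E
```

```text
281 [545.4845348   31.71413064  75.45062557] [571.99690119 127.87879873 107.01335114]
-130 18 off [-5.   1.2  2.7] z [ 82.7 106.7]
-118 36 off [-4.5  1.6  3.1] z [ 83.1 105.3]
-106 37 off [-5.1  1.5  3.4] z [ 79.3 104.4]
-94 37 off [-3.3  1.7  3.1] z [ 77.1 102.6]
-82 34 off [-5.2  1.4  2.8] z [ 78.5 100.7]
-70 38 off [-4.7  1.4  2.9] z [77.6 97.6]
-58 32 off [-4.5  0.8  2.9] z [78.7 96.7]
-46 32 off [-5.1  0.1  2.8] z [78.6 92.9]
-34 17 off [-3.5  0.7  2.3] z [77.7 90.5]
155 56 -13.0 20.2 19.9
190 72 -11.6 17.5 18.3
200 73 -11.6 17.1 18.1
```

Emit:
move_arm:
  deltas: "0 -0.09 0.9 0 0 0;0 0 0.7 0 0 0;0 0 0 0 0 0;0 0 0 0 0 0"

```text
clock: 22.22
position: [543.2, 179.9, 37.9]
ee_rot: [0.774, -0.634, 0.0, -0.0]
contact_force: [-0.3, 0.9, -2.9]
gripper_width: 25.1
```

```bash
python3 - <<'E'
from h import *
s=st(); Rm=R.from_quat(s['ee_rot']).as_matrix(); print(Rm.round(4))
tip=np.array(s['position'])+Rm@[155,0.6,-24.3]; print('tip bottom',tip, 'rel axis along',(tip[:2]-[576,.8])@[.198,-.98],'lat',(tip[:2]-[576,.8])@[.98,.198])
E
```

```text
t 22.225 pos [543.2 179.9  37.9] q [ 7.736e-01 -6.336e-01  1.000e-04 -2.000e-04] F [-0.3  0.9 -2.9] g 25.1 j [ 0.603  0.459 -0.324  0.    -0.788 -0.405]
[[ 1.970e-01 -9.804e-01  4.000e-04]
 [-9.804e-01 -1.970e-01  1.000e-04]
 [-0.000e+00 -4.000e-04 -1.000e+00]]
tip bottom [573.13881594  27.77976924  62.23744899] rel axis along -27.00668829827432 lat 2.5380339349654504
```

Emit:
move_arm:
  deltas: "0 0.24 0.25 0 0 0;0 0 0 0 0 0;0 0 0 0 0 0"

```text
clock: 22.6
position: [540.7, 179.3, 35.3]
ee_rot: [0.774, -0.634, 0.0, -0.0]
contact_force: [1.1, 0.3, -2.7]
gripper_width: 24.8
```

```bash
cat >> h.py <<'E'
def tip(s=None):
    s=s or st(); Rm=R.from_quat(s['ee_rot']).as_matrix()
    t=np.array(s['position'])+Rm@[155,0.6,-24.3]; print('tip bottom',t.round(1), 'past axis',((t[:2]-[576,.8])@[.198,-.98]).round(1),'lat',((t[:2]-[576,.8])@[.98,.198]).round(2))
E
python3 - <<'E'
from h import *
tip()
sc=eyes.get_image('scene'); crop(sc,250,140,360,250,'s14',6); np.save('s14.npy',sc,allow_pickle=True)
W=cloud(sc); m=selw(W,535,600,25,128,50,115); p=W[m]
d=np.array([.198,-.980]); n=np.array([.98,.198]); ax=np.array([576,0.8]); t=(p[:,:2]-ax)@d; o=(p[:,:2]-ax)@n
for a in range(-130,-20,20):
    k=abs(t-a)<10
    if k.sum(): print(a,k.sum(),'off',np.percentile(o[k],[5,50,95]).round(1),'z',np.percentile(p[k,2],[5,95]).round(1))
E
```

```text
t 22.6 pos [540.7 179.3  35.3] q [ 7.736e-01 -6.337e-01  0.000e+00 -1.000e-04] F [ 1.1  0.3 -2.7] g 24.8 j [ 0.605  0.459 -0.332  0.    -0.779 -0.406]
tip bottom [570.6  27.2  59.6] past axis -27.0 lat -0.03
-130 28 off [-3.7  2.5  3.9] z [63.8 92.1]
-110 62 off [-3.6  2.3  3.9] z [63.5 89.3]
-90 57 off [-4.4  1.8  3.9] z [63.3 85.8]
-70 53 off [-4.6  1.3  3.4] z [63.6 80.5]
-50 52 off [-4.5  2.   3.6] z [59.7 78.3]
-30 52 off [-0.8 15.3 27.3] z [50.2 75.1]
```

View pics/s14.png

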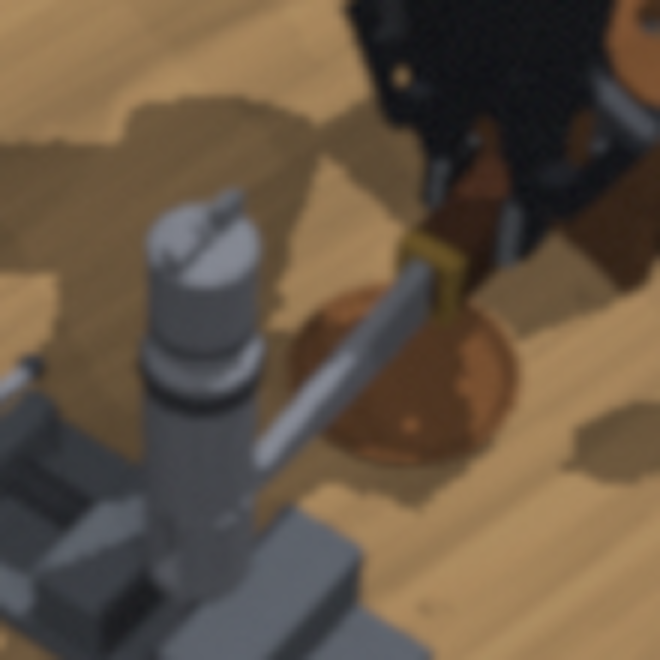

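Emit:
move_arm:
  deltas: "0.8 0 0 0 0 0;1 0 0 0 0 0;1.2 0 0 0 0 0;0 0 0 0 0 0"

```text
clock: 23.15
position: [546.6, 148.6, 35.2]
ee_rot: [0.773, -0.634, -0.0, 0.0]
contact_force: [-0.4, -0.4, -2.1]
gripper_width: 24.6
```

```bash
python3 -c "
from h import *
tip()"
```

```text
t 23.15 pos [546.6 148.6  35.2] q [ 7.729e-01 -6.345e-01 -1.000e-04  2.000e-04] F [-0.4 -0.4 -2.1] g 24.6 j [ 0.551  0.455 -0.34  -0.    -0.776 -0.355]
tip bottom [576.3  -3.6  59.5] past axis 4.3 lat -0.59
```

Emit:
move_arm:
  deltas: "1 -0.04 0.05 0 0 0;1 0 0.05 0 0 0;0.8 0 0 0 0 0;0 0 0 0 0 0"

```text
clock: 23.65
position: [552.4, 121.8, 34.0]
ee_rot: [0.773, -0.634, -0.0, 0.0]
contact_force: [-0.3, 0.7, -2.0]
gripper_width: 25.3
```

```bash
python3 -c "
from h import *
tip()"
```

```text
t 23.65 pos [552.4 121.8  34. ] q [ 7.732e-01 -6.342e-01 -2.000e-04  2.000e-04] F [-0.3  0.7 -2. ] g 25.3 j [ 0.503  0.455 -0.343 -0.    -0.773 -0.306]
tip bottom [582.1 -30.4  58.3] past axis 31.7 lat -0.18
```

Past the axis by 32 mm and free. Now driving on with force watched.

Emit:
move_arm:
  deltas: "0.4 0 0 0 0 0;0.4 0 0 0 0 0;0.3 0 0 0 0 0;0.3 0 0 0 0 0;0 0 0 0 0 0"

```text
clock: 24.28
position: [555.3, 109.2, 34.0]
ee_rot: [0.774, -0.634, -0.0, -0.0]
contact_force: [-1.4, 3.3, -6.3]
gripper_width: 25.4
```

```bash
python3 -c "
from h import *
tip()"
```

```text
t 24.275 pos [555.3 109.2  34. ] q [ 7.736e-01 -6.337e-01 -1.000e-04 -3.000e-04] F [-1.4  3.3 -6.3] g 25.4 j [ 0.48   0.455 -0.343 -0.001 -0.772 -0.282]
tip bottom [585.2 -42.9  58.2] past axis 44.7 lat 0.37
```

Emit:
move_arm:
  deltas: "0.3 0 0 0 0 0;0.3 0 0 0 0 0;0.3 0 0 0 0 0;0.3 0 0 0 0 0;0 0 0 0 0 0"

```text
clock: 24.9
position: [557.5, 97.2, 33.9]
ee_rot: [0.774, -0.634, -0.0, 0.0]
contact_force: [-0.0, 3.4, -6.1]
gripper_width: 25.0
```

```bash
python3 -c "
from h import *
tip()"
```

```text
t 24.9 pos [557.5  97.2  33.9] q [ 7.736e-01 -6.337e-01 -1.000e-04  0.000e+00] F [-0.   3.4 -6.1] g 25.0 j [ 0.459  0.456 -0.343 -0.    -0.773 -0.26 ]
tip bottom [587.4 -54.9  58.2] past axis 56.9 lat 0.15
```

```bash
python3 - <<'E'
from h import *
s=st()
sc=eyes.get_image('scene'); crop(sc,250,140,360,260,'s15',6)
W=cloud(sc); m=selw(W,545,608,-35,35,215,232); print('headtop',np.median(W[m][:,2]),np.percentile(W[m][:,2],[25,75]))
m=selw(W,545,608,-35,35,230,250); print('prong',np.sort(W[m][:,2])[-8:].round(1))
im=eyes.get_image('wrist'); save(im,'w15'); Tt=(wcloud(im,s)-np.array(s['position']))@R.from_quat(s['ee_rot']).as_matrix()
for x in (40,45,50,60,70):
    m=(abs(Tt[...,0]-x)<2)&(abs(Tt[...,1])<3)&(Tt[...,2]<-20); print(x,m.sum(),np.median(Tt[m][:,2]) if m.sum() else None)
E
```

```text
t 24.9 pos [557.5  97.2  33.9] q [ 7.736e-01 -6.337e-01 -1.000e-04  0.000e+00] F [-0.   3.4 -6.1] g 25.0 j [ 0.459  0.456 -0.343 -0.    -0.773 -0.26 ]
headtop 225.1995654472388 [223.14622507 226.41028349]
prong [237.3 237.4 237.8 238.3 238.4 238.5 239.2 239.4]
40 183 -61.83191913690357
45 202 -56.20467973038872
50 174 -54.908555137513886
60 160 -53.124785617062265
70 160 -51.19578673707609
```

View pics/s15.png

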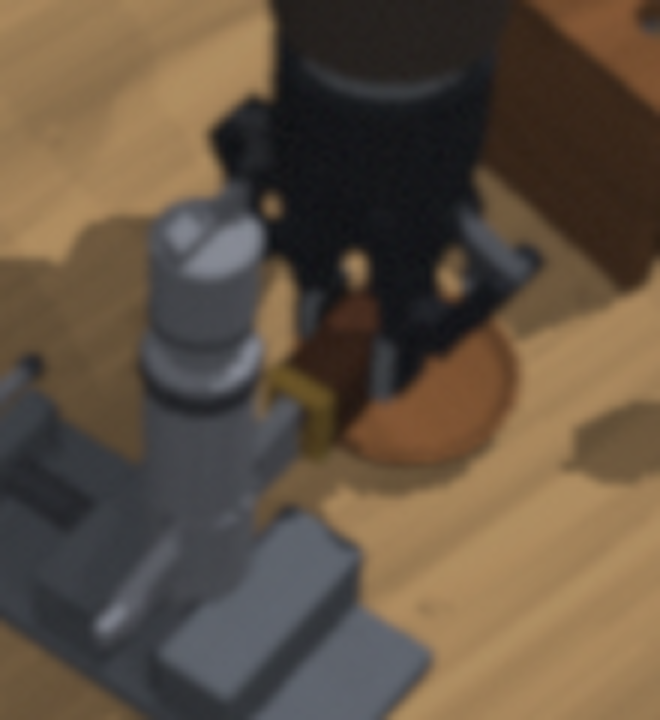

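View pics/w15.png

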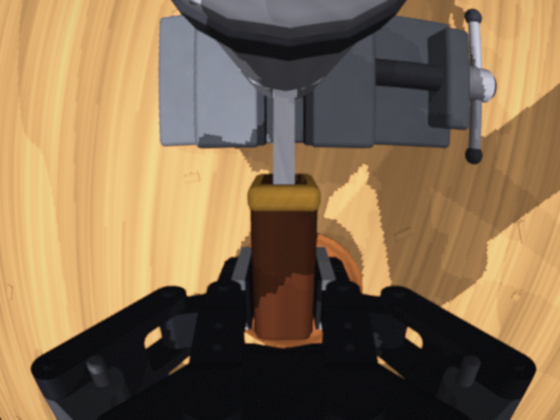

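Emit:
move_arm:
  deltas: "0.25 0 0 0 0 0;0.25 0 0 0 0 0"

```text
clock: 25.25
position: [558.3, 92.3, 33.9]
ee_rot: [0.773, -0.634, -0.0, 0.0]
contact_force: [-0.0, 4.3, -7.7]
gripper_width: 24.8
```

Emit:
move_arm:
  deltas: "0.3 0 0 0 0 0;0.3 0 0 0 0 0;0 0 0 0 0 0"

```text
clock: 25.62
position: [559.4, 85.2, 34.1]
ee_rot: [0.773, -0.634, -0.0, 0.001]
contact_force: [0.2, 0.2, -6.4]
gripper_width: 25.0
```

```bash
python3 - <<'E'
from h import *
tip()
sc=eyes.get_image('scene')
W=cloud(sc); m=selw(W,545,608,-35,35,220,236); print('headtop',np.median(W[m][:,2]))
m=selw(W,545,608,-35,35,230,250); print('prong',np.sort(W[m][:,2])[-8:].round(1))
E
```

```text
t 25.625 pos [559.4  85.2  34.1] q [ 7.734e-01 -6.339e-01 -1.000e-04  8.000e-04] F [ 0.2  0.2 -6.4] g 25.0 j [ 0.438  0.456 -0.342  0.001 -0.774 -0.241]
tip bottom [589.3 -66.8  58.5] past axis 68.9 lat -0.36
headtop 228.1940965612643
prong [240.5 240.7 240.7 240.8 240.9 241.3 241.6 242.2]
```

Emit:
move_arm:
  deltas: "0.4 0.03 0 0 0 0;0 0 0 0 0 0"

```text
clock: 25.92
position: [560.2, 81.7, 34.3]
ee_rot: [0.773, -0.634, 0.0, 0.0]
contact_force: [-0.3, 0.7, -7.2]
gripper_width: 24.8
```

Emit:
move_arm:
  deltas: "-0.6 0 0 0 0 0;-1.2 0 0 0 0 0;-1.2 0 0 0 0 0;-1.2 0 0 0 0 0;-1.2 0 0 0 0 0;-1.2 0 0 0 0 0;-1.2 0 0 0 0 0;-1.2 0 0 0 0 0;-1.2 0 0 0 0 0;0 0 0 0 0 0"

```text
clock: 27.18
position: [540.1, 183.2, 34.2]
ee_rot: [0.774, -0.633, 0.0, -0.0]
contact_force: [-0.4, -0.3, -2.7]
gripper_width: 24.8
```

```bash
python3 - <<'E'
from h import *
tip()
sc=eyes.get_image('scene'); crop(sc,250,140,360,260,'s17',5)
W=cloud(sc); m=selw(W,545,608,-35,35,216,236); print('headtop',np.median(W[m][:,2]))
m=selw(W,545,608,-35,35,230,250); print('prong',np.sort(W[m][:,2])[-8:].round(1))
E
```

```text
t 27.175 pos [540.1 183.2  34.2] q [ 7.739e-01 -6.333e-01  0.000e+00 -1.000e-04] F [-0.4 -0.3 -2.7] g 24.8 j [ 0.611  0.461 -0.332  0.    -0.778 -0.412]
tip bottom [570.2  31.1  58.5] past axis -30.9 lat 0.34
headtop 226.3605545822012
prong [237.8 238.2 238.2 238.3 238.4 239.  239.5 239.6]
```

View pics/s17.png

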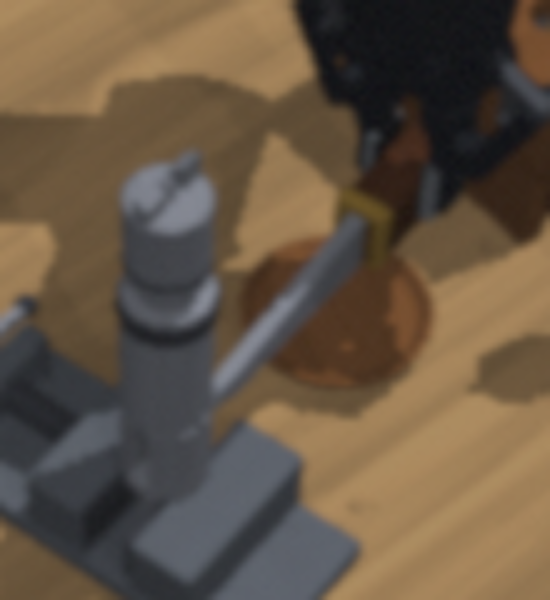

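Emit:
move_arm:
  deltas: "-0.5 0 -4 0 0 0;0 0 -5.5 0 0 0;0 0 -5.5 0 0 0;0 0 -5 0 0 0;0 0 0 0 0 0;4.5 1.8 0 0 0 0;5.4 2.16 0 0 0 0;5.4 2.16 0 0 0 0;5.4 2.16 0 0 0 0;5.4 2.16 0 0 0 0;5.4 2.16 0 0 0 0"

```text
clock: 28.6
position: [475.9, -148.3, 232.9]
ee_rot: [0.773, -0.634, -0.001, 0.001]
contact_force: [0.3, -0.1, -2.0]
gripper_width: 24.8
```

Emit:
move_arm:
  deltas: "5.4 2.16 0 0 0 0;5.4 2.16 0 0 0 0;6 2.2 0 0 0 -0.1;0 0 0 0 0 -0.183;0 0 0 0 0 -0.183;0 0 0 0 0 -0.183;0 0 0 0 0 -0.183;0 0 0 0 0 -0.183;0 0 0 0 0 -0.183;0 0 0 0 0 -0.183;0 0 0 0 0 0"

```text
clock: 29.98
position: [445.9, -322.4, 232.8]
ee_rot: [1.0, 0.003, -0.001, -0.001]
contact_force: [-0.1, -0.3, -3.1]
gripper_width: 25.1
```

Emit:
move_arm:
  deltas: "0 0.15 4.5 0 0 0;0 0 5.5 0 0 0;0 0 5.5 0 0 0;0 0 5.5 0 0 0;0 0 3 0 0 0;0 0 1.2 0 0 0;0 0 0.2 0 0 0;0 0 0 0 0 0"

```text
clock: 30.98
position: [448.1, -324.7, -18.5]
ee_rot: [1.0, 0.004, 0.001, 0.001]
contact_force: [0.7, 0.1, -2.9]
gripper_width: 24.9
```

Emit:
move_arm:
  deltas: "0 0 0.2 0 0 0;0 0 0.2 0 0 0;0 0 0.2 0 0 0;0 0 0 0 0 0"

```text
clock: 31.48
position: [447.2, -324.2, -25.1]
ee_rot: [1.0, 0.004, 0.0, 0.0]
contact_force: [-1.3, 0.2, 3.6]
gripper_width: 25.0
```

On the bench. Release and rise.

Emit:
move_arm:
  deltas: "0 0 0 0 0 0;0 0 0 0 0 0;0 0 0 0 0 0;0 0 0 0 0 0;0 0 0 0 0 0"
  grip: 8.5

```text
clock: 32.1
position: [447.0, -324.2, -25.8]
ee_rot: [1.0, 0.004, 0.0, 0.0]
contact_force: [-0.6, -0.2, -1.4]
gripper_width: 85.2
```

Emit:
move_arm:
  deltas: "0 0 -3 0 0 0;0 0 -5.5 0 0 0;0 0 -6 0 0 0;0 0 -6 0 0 0;0 0 -6 0 0 0;0 0 -6 0 0 0;0 0 0 0 0 0"

```text
clock: 32.98
position: [449.1, -325.4, 305.4]
ee_rot: [1.0, 0.004, 0.006, 0.003]
contact_force: [0.2, 0.1, -0.4]
gripper_width: 85.1
```

```bash
python3 - <<'E'
from h import *
s=st()
im=eyes.get_image('wrist'); save(im,'w18')
W=wcloud(im,s)
m=selw(W,380,640,-370,-280,6,45); p=W[m]; print('drift',p[:,2].max(),cv2.minAreaRect(p[:,:2].astype(np.float32)))
Rm=R.from_quat(s['ee_rot']).as_matrix(); print(Rm.round(3))
E
```

```text
t 32.975 pos [ 449.1 -325.4  305.4] q [1.     0.0043 0.0056 0.0028] F [ 0.2  0.1 -0.4] g 85.1 j [-0.334  0.2    0.015  0.002 -1.374  1.913]
drift 39.21062059047807 ((510.34100341796875, -323.1928405761719), (179.60450744628906, 24.984615325927734), 0.769576370716095)
[[ 1.     0.009  0.011]
 [ 0.009 -1.    -0.006]
 [ 0.011  0.006 -1.   ]]
```

View pics/w18.png

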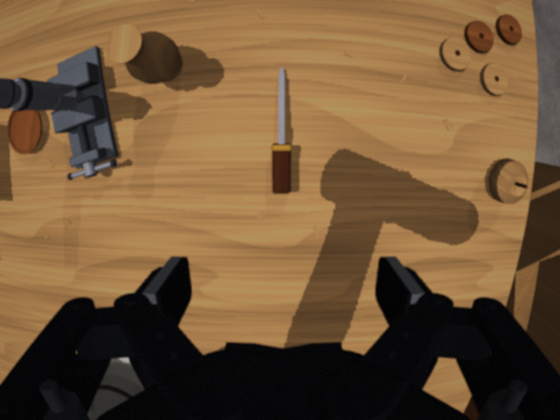

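Emit:
move_arm:
  deltas: "2.1 -5.44 0 0 0 0;2.1 -5.44 0 0 0 0;2.1 -5.44 0 0 0 0;2.1 -5.44 0 0 0 0;2.1 -5.44 0 0 0 0;2.1 -5.44 0 0 0 0"

```text
clock: 33.78
position: [569.9, 5.1, 297.3]
ee_rot: [1.0, 0.004, -0.002, 0.0]
contact_force: [0.3, -0.0, 1.0]
gripper_width: 85.1
```

Emit:
move_arm:
  deltas: "0 0 0 0 0 0.186;0 0 0 0 0 0.186;0 0 0 0 0 0.186;0 0 0 0 0 0.186;0 0 0 0 0 0.186;0 0 0 0 0 0.186;0 0 0 0 0 0.186;0 0 0 0 0 0.186;0 0 0 0 0 0;0 0 0 0 0 0"

```text
clock: 35.02
position: [569.9, 3.2, 298.2]
ee_rot: [0.739, -0.673, -0.001, 0.001]
contact_force: [0.3, -0.2, 0.1]
gripper_width: 84.9
```

```bash
python3 - <<'E'
from h import *
s=st()
im=eyes.get_image('wrist'); save(im,'w19')
W=wcloud(im,s)
m=selw(W,540,615,-40,40,220,231); p=W[m]; print('headtop z',np.median(p[:,2]),cv2.minEnclosingCircle(p[:,:2].astype(np.float32)))
m=selw(W,540,615,-40,40,233,248); p=W[m]; print('prong',p[:,2].max(),p.mean(0))
Rm=R.from_quat(s['ee_rot']).as_matrix()
print((Rm.T@(np.array([575.5,1,158])-s['position'])/10).round(2))
print((Rm.T@(np.array([528,291,0])-[575.5,1,0])/10).round(2))
E
```

```text
t 35.025 pos [569.9   3.2 298.2] q [ 7.394e-01 -6.733e-01 -6.000e-04  8.000e-04] F [ 0.3 -0.2  0.1] g 84.9 j [ 0.29   0.239  0.049 -0.    -1.383 -0.196]
headtop z 226.22015157998936 ((575.5074462890625, 0.36398646235466003), 17.946510314941406)
prong 240.40481594971564 [5.75516680e+02 1.59654705e-01 2.36212076e+02]
[ 0.27 -0.56 14.02]
[-29.32   2.02  -0.  ]
```

View pics/w19.png

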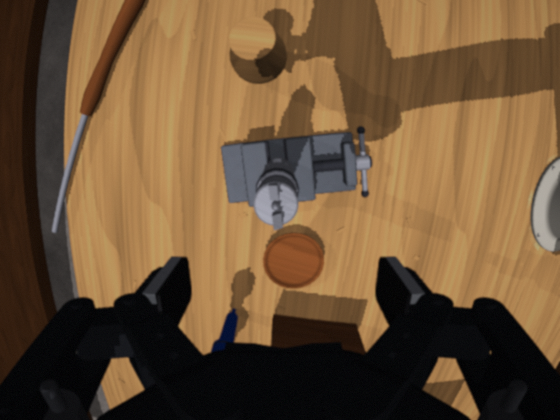

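Emit:
move_arm:
  deltas: "0.3 -0.56 4 0 0 0;0 0 5 0 0 0;0 0 4 0 0 0;0 0 1 0 0 0;0 0 0 0 0 0"

```text
clock: 35.7
position: [576.7, 0.7, 159.7]
ee_rot: [0.739, -0.674, 0.0, 0.0]
contact_force: [0.3, -0.1, 1.7]
gripper_width: 85.0
```

Emit:
move_arm:
  deltas: "0 0 0 0 0 0;0 0 0 0 0 0;0 0 0 0 0 0;0 0 0 0 0 0;0 0 0 0 0 0;0 0 0 0 0 0"
  grip: 2

```text
clock: 36.45
position: [576.2, 0.8, 159.3]
ee_rot: [0.739, -0.674, 0.0, -0.0]
contact_force: [-0.4, 0.0, 0.1]
gripper_width: 34.5
```

Emit:
move_arm:
  deltas: "0 0 -0.15 0 0 0;0 0 -0.15 0 0 0;0 0 -0.15 0 0 0"

```text
clock: 36.83
position: [575.9, 0.8, 163.4]
ee_rot: [0.739, -0.674, -0.0, 0.001]
contact_force: [-0.1, -0.4, -4.4]
gripper_width: 34.2
```

Emit:
move_arm:
  deltas: "0 0 -3 0 0 0;0 0 -5 0 0 0;0 0 -3.5 0 0 0;0 0 0 0 0 0;-4 0.28 0 0 0 0;-5.8 0.41 0 0 0 0;-5.8 0.41 0 0 0 0;-5.8 0.41 0 0 0 0;-5 0.34 0 0 0 0;-3 0.2 0 0 0 0;0 0 0 0 0 0;0 0 0 0 0 0"

```text
clock: 38.33
position: [528.1, 290.9, 276.8]
ee_rot: [0.739, -0.674, -0.0, 0.002]
contact_force: [-0.4, -0.2, -3.4]
gripper_width: 34.2
```

```bash
python3 - <<'E'
from h import *
s=st()
im=eyes.get_image('wrist'); save(im,'w20')
sc=eyes.get_image('scene'); crop(sc,300,50,430,190,'s20',4)
W=wcloud(im,s)
m=selw(W,430,620,220,300,106,114); p=W[m]; print(len(p))
W=cloud(sc)
for z0 in (215,230,245,260):
    m=selw(W,500,555,260,320,z0-7,z0+7); p=W[m]; print(z0,len(p),p.mean(0))
Rm=R.from_quat(s['ee_rot']).as_matrix(); print((Rm.T@(np.array([528.,292.,0])-s['position'])).round(1))
E
```

```text
t 38.325 pos [528.1 290.9 276.8] q [ 7.385e-01 -6.742e-01 -4.000e-04  2.100e-03] F [-0.4 -0.2 -3.4] g 34.2 j [ 0.771  0.307  0.091 -0.    -1.359 -0.68 ]
4499
215 27 [529.157982   286.29973631 215.97516115]
230 44 [531.50066633 285.6246276  230.17362001]
245 47 [531.00917506 284.66584529 244.7812589 ]
260 52 [531.68329214 283.97025602 260.16512622]
[ -1.8  -1.  276.8]
```

View pics/w20.png

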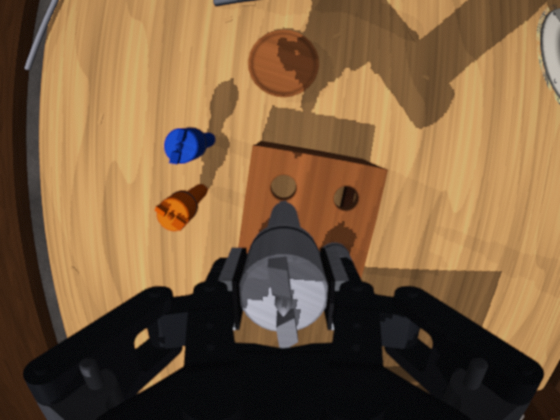

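View pics/s20.png

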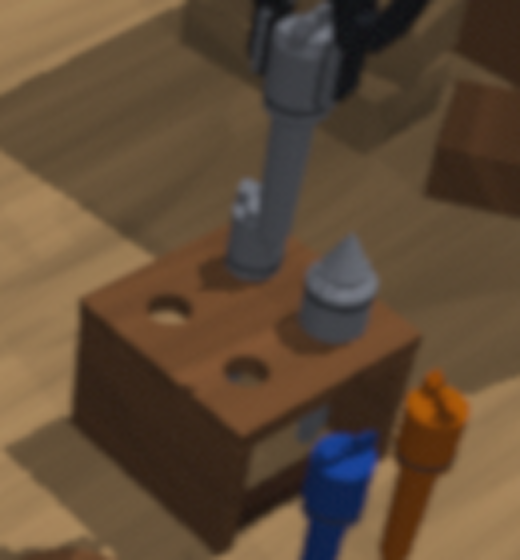

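```bash
python3 - <<'E'
from h import *
s=st()
im=eyes.get_image('wrist'); sc=eyes.get_image('scene')
W=wcloud(im,s)
# hole = pixels in region where z<104 at rack top region, intersect rays w/ plane z=110
def ray(im,u,v):
    if 'origin' in im:
        d=np.stack([(u-im['cx'])/im['fx'],-(v-im['cy'])/im['fy'],-np.ones_like(u,float)],-1)
        return np.array(im['origin']), d@R.from_quat(im['orientation']).as_matrix().T
    dx=(u-im['cx'])/im['fx']; dy=(v-im['cy'])/im['fy']; r=np.hypot(dx,dy); k=np.tan(r)/r
    d=np.stack([dx*k,-dy*k,-np.ones_like(dx)],-1); M=np.array(im['tool_from_camera']); Rm=R.from_quat(s['ee_rot']).as_matrix()
    return Rm@M[:3,3]+np.array(s['position']), d@M[:3,:3].T@Rm.T
for n,I,C in (('wrist',im,W),('scene',sc,cloud(sc))):
    v,u=np.nonzero(C[...,2]<104); o,d=ray(I,u.astype(float),v.astype(float))
    t=(110-o[2])/d[:,2]; P=o+d*t[:,None]
    for c in ((528,291),(460,283)):
        k=np.hypot(P[:,0]-c[0],P[:,1]-c[1])<22
        p=P[k][:,:2].astype(np.float32)
        if len(p)>4: print(n,c,len(p),p.mean(0),cv2.minEnclosingCircle(p))
C=cloud(sc)
crop(sc,300,50,400,160,'s21',5)
# shank axis fit in scene: cone fit with line
from scipy.optimize import least_squares
m=selw(C,505,550,265,310,212,275); p=C[m]
def f(a):
    z=p[:,2]-240; return np.hypot(p[:,0]-a[0]-a[2]*z,p[:,1]-a[1]-a[3]*z)-(a[4]+z*.025)
r=least_squares(f,[527,292,0,0,11],loss='soft_l1'); print('shank fit at 240, slopes',r.x)
z=200-240; print('bottom',r.x[:2]+r.x[2:4]*z)
E
```

```text
t 38.425 pos [528.8 290.5 277.9] q [ 7.381e-01 -6.746e-01 -2.000e-04  1.000e-03] F [ 0.1  0.4 -3.8] g 34.3 j [ 0.77   0.306  0.092 -0.    -1.359 -0.68 ]
wrist (528, 291) 480 [526.53314 291.57382] ((526.5921630859375, 291.28076171875), 13.67187213897705)
wrist (460, 283) 347 [458.25836 294.61298] ((458.3018493652344, 296.05401611328125), 13.183176040649414)
scene (528, 291) 51 [527.54755 288.79636] ((527.390625, 288.0274658203125), 12.586080551147461)
scene (460, 283) 46 [457.7604 293.9314] ((458.378173828125, 292.89715576171875), 12.652642250061035)
shank fit at 240, slopes [ 5.27385383e+02  2.90860862e+02  1.04020662e-02 -1.97785221e-02
  9.78801426e+00]
bottom [526.96930006 291.65200322]
```

Emit:
move_arm:
  deltas: "0 0.05 3 0 0 0;0 0 4 0 0 0;0 0 3.5 0 0 0;0 0 2.5 0 0 0;0 0 0 0 0 0"

```text
clock: 39.15
position: [527.4, 289.9, 146.6]
ee_rot: [0.738, -0.675, -0.0, 0.003]
contact_force: [-0.6, -0.2, -4.1]
gripper_width: 34.5
```

Emit:
move_arm:
  deltas: "0 0 2 0 0 0;0 0 1.5 0 0 0;0 0 1 0 0 0;0 0 0 0 0 0"

```text
clock: 39.65
position: [528.4, 291.4, 103.3]
ee_rot: [0.739, -0.674, 0.0, 0.001]
contact_force: [-0.0, 0.4, -4.0]
gripper_width: 34.6
```

Emit:
move_arm:
  deltas: "0 0 0.5 0 0 0;0 0 0.4 0 0 0;0 0 0.3 0 0 0;0 0 0 0 0 0"

```text
clock: 40.15
position: [528.4, 291.6, 91.5]
ee_rot: [0.739, -0.674, -0.0, 0.0]
contact_force: [-0.1, -0.4, -4.6]
gripper_width: 34.3
```

Emit:
move_arm:
  deltas: "0 0 0.25 0 0 0;0 0 0.2 0 0 0;0 0 0.15 0 0 0;0 0 0 0 0 0"

```text
clock: 40.65
position: [528.9, 292.2, 89.7]
ee_rot: [0.739, -0.674, 0.001, -0.001]
contact_force: [-7.2, 0.1, 11.6]
gripper_width: 34.5
```

Emit:
move_arm:
  deltas: "0 0 -0.2 0 0 0;0 0 -0.1 0 0 0;0 0 0 0 0 0"

```text
clock: 41.02
position: [528.9, 292.1, 89.8]
ee_rot: [0.739, -0.674, 0.0, -0.001]
contact_force: [-4.4, -0.1, 7.0]
gripper_width: 34.5
```

Emit:
move_arm:
  deltas: "0 0 0 0 0 0;0 0 0 0 0 0;0 0 0 0 0 0;0 0 0 0 0 0;0 0 0 0 0 0"
  grip: 6.5

```text
clock: 41.65
position: [528.6, 291.7, 88.6]
ee_rot: [0.739, -0.674, 0.0, 0.0]
contact_force: [0.0, 0.5, 0.4]
gripper_width: 64.4
```

Emit:
move_arm:
  deltas: "0 0 -3 0 0 0;0 0 -5 0 0 0;0 0 -6 0 0 0;0 0 -5 0 0 0;0 0 0 0 0 0;0 0 0 0 0 0"

```text
clock: 42.4
position: [528.0, 291.5, 278.1]
ee_rot: [0.738, -0.674, -0.0, 0.0]
contact_force: [0.3, 0.0, -0.8]
gripper_width: 65.2
```

```bash
python3 - <<'E'
from h import *
s=st()
im=eyes.get_image('wrist'); save(im,'w22'); W=wcloud(im,s)
m=selw(W,505,555,265,315,148,158); p=W[m]; print('head',np.median(p[:,2]),cv2.minEnclosingCircle(p[:,:2].astype(np.float32)),p[:,2].std())
m=selw(W,505,555,265,315,160,178); print('prong max',W[m][:,2].max())
sc=eyes.get_image('scene'); save(sc,'s22'); C=cloud(sc)
m=selw(C,600,700,-220,-80,5,170); 
p=C[selw(C,540,700,-220,-80,140,165)]; print('vase top',p[:,:2].mean(0))
S0=np.load('scene0.npy',allow_pickle=True).item(); C0=cloud(S0)
p=C0[selw(C0,540,700,-220,-80,140,165)]; print('vase top0',p[:,:2].mean(0))
for c,a in (('now',C),('0',C0)):
    p=a[selw(a,480,600,90,190,6,30)]; print('dish',c,cv2.minAreaRect(p[:,:2].astype(np.float32))[:2])
    p=a[selw(a,440,490,340,390,120,175)]; print('four',c,p.mean(0))
    p=a[selw(a,510,562,330,380,120,190)]; print('cone',c,p.mean(0))
T=eyes.get_image('top'); save(T,'t22')
E
```

```text
t 42.4 pos [528.  291.5 278.1] q [ 7.385e-01 -6.743e-01 -4.000e-04  4.000e-04] F [ 0.3  0.  -0.8] g 65.2 j [ 7.720e-01  3.050e-01  9.200e-02 -1.000e-03 -1.358e+00 -6.810e-01]
head 155.10397851600018 ((528.030517578125, 292.1997375488281), 18.009733200073242) 1.199742054300208
prong max 169.89882070859557
vase top [ 615.59405918 -149.04829951]
vase top0 [ 615.69159584 -149.18238096]
dish now ((539.9007568359375, 140.59478759765625), (93.38491821289062, 95.12760162353516))
four now [466.63876652 358.5132643  147.953858  ]
cone now [538.44291553 352.27263574 147.15689217]
dish 0 ((539.6612548828125, 139.93101501464844), (93.63945770263672, 95.96587371826172))
four 0 [466.55339381 358.18538356 147.73542056]
cone 0 [538.40059725 352.1071629  147.26511693]
```

View pics/w22.png

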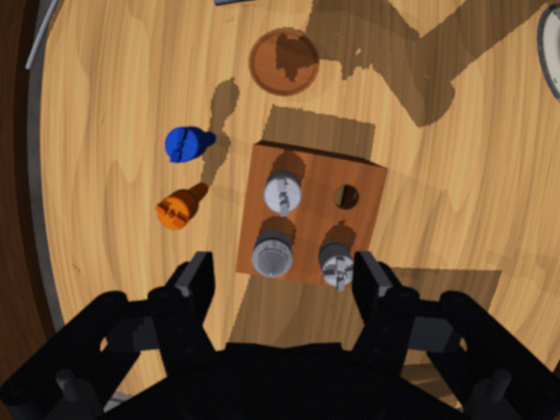

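View pics/s22.png

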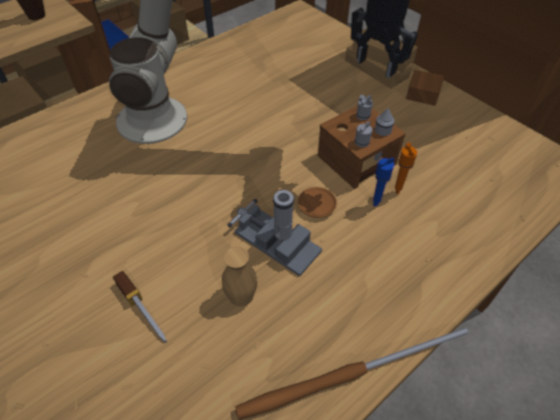

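```bash
python3 -c "
from h import *
print(arm.job_done()); st()"
```

```text
the job is handed in; nothing more can be done
None
the job is handed in; nothing more can be done
```

The job is handed in at about 42.5 s, inside the 72 s limit. The drive centre was seated, knocked free with the drift and hung back in its own hole. One reading I can't fully explain is the low force needed to free it.

**What I did**
- **Seating:** I took the plain-steel two-prong centre from the rack and twisted and pushed it into the socket until it hit a hard stop at about 31 N. Then I released it.
- **Freeing:** I drove the drift through the slot from the dish side until its tip was about 73 mm past the axis. I then withdrew it and stood it on its lower edge on the bench where it came from.
- **Re-hanging:** I lifted the loose centre out; the force read 4.4 N, about its own weight. I hung it back in its original hole.

**What the checks showed**
- **Seated:** the head's top was 50.9 mm above the mouth, against 50.5 mm expected when fully home. The prongs were in line with the slot.
- **Freed:** it rose about 6 mm on the drift.
- **At the end:** the head's top was at 155 mm, so it is hanging fully. The vase, dish and the other two centres were within 1 mm of where they started. The drift was last checked just after I laid it down: within about 2 mm, standing on its edge.

**What disagreed**
- **Finger length:** the fingertips ended about 36 mm short of the stated TCP. My first grip therefore only closed on the head's rim at about 5 N, and I corrected it.
- **Drift force:** readings along the blade stayed below 5 N, against the 10 to 25 N expected. Most were taken just after motion stopped, so I may have missed the peak. How hard the taper gripped is therefore shown only by height, not by force.
- **Height after freeing:** once the drift was out, the centre settled about 4.5 mm above home, slightly below the expected set-down height.

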